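# Draw the valve spools into the rack in order

## Task

The hydraulic valve bank is being stripped for cleaning, and each spool is lapped to its own section, so they must not be mixed up. Draw the four spools and stand them fully home in the holes of the wooden rack in the same order as they stand in the bank: the spool next to the bank's red inlet plate goes into the hole next to the rack's red end, and so on along the row. Do not let a spool fall over.

Things in the scene. Friction and masses are not known exactly. Their poses are not given: they have to be found in the camera images.
- spool_blue: upright steel valve spool with blue cap, 16 mm diameter, 100 mm long, about 0.15 kg. Origin: centre of its foot, z up along it. Foot tapers to 10 mm over the lowest 14 mm. Grip the round cap, 24 mm diameter, 76 to 100 mm above the origin. At the start it stands free, 52 mm deep in its section's bore (48 mm stick out, foot 28 mm above the table); draw it straight up
- spool_yellow: upright steel valve spool with yellow cap, 16 mm diameter, 100 mm long, about 0.15 kg. Origin: centre of its foot, z up along it. Foot tapers to 10 mm over the lowest 14 mm. Grip the round cap, 24 mm diameter, 76 to 100 mm above the origin. At the start it stands free, 52 mm deep in its section's bore (48 mm stick out, foot 28 mm above the table); draw it straight up
- spool_green: upright steel valve spool with green cap, 16 mm diameter, 100 mm long, about 0.15 kg. Origin: centre of its foot, z up along it. Foot tapers to 10 mm over the lowest 14 mm. Grip the round cap, 24 mm diameter, 76 to 100 mm above the origin. At the start it stands free, 52 mm deep in its section's bore (48 mm stick out, foot 28 mm above the table); draw it straight up
- spool_black: upright steel valve spool with black cap, 16 mm diameter, 100 mm long, about 0.15 kg. Origin: centre of its foot, z up along it. Foot tapers to 10 mm over the lowest 14 mm. Grip the round cap, 24 mm diameter, 76 to 100 mm above the origin. At the start it stands free, 52 mm deep in its section's bore (48 mm stick out, foot 28 mm above the table); draw it straight up
- section_blue: the blue spool's own section of the bank, blue paint dot on top: fixed aluminium block 88 (x) x 47 (y) x 72 mm high, axes parallel to the bank's. Origin: centre of its underside, 8 mm above the table. An 18.5 mm bore, 52 mm deep, opens in the middle of its top
- section_yellow: the yellow spool's own section of the bank, yellow paint dot on top: fixed aluminium block 88 (x) x 47 (y) x 72 mm high, axes parallel to the bank's. Origin: centre of its underside, 8 mm above the table. An 18.5 mm bore, 52 mm deep, opens in the middle of its top
- section_green: the green spool's own section of the bank, green paint dot on top: fixed aluminium block 88 (x) x 47 (y) x 72 mm high, axes parallel to the bank's. Origin: centre of its underside, 8 mm above the table. An 18.5 mm bore, 52 mm deep, opens in the middle of its top
- section_black: the black spool's own section of the bank, black paint dot on top: fixed aluminium block 88 (x) x 47 (y) x 72 mm high, axes parallel to the bank's. Origin: centre of its underside, 8 mm above the table. An 18.5 mm bore, 52 mm deep, opens in the middle of its top
- bank: fixed valve bank: foot plate 104 x 248 x 8 mm with four sections in a row along its y, at y = +72, +24, -24, -72 mm, x = 0, in any order, between end plates (tops 80 mm up). The end plate at +y is the inlet plate, red, with a steel plug 12 mm high on top; the other is grey. Origin: centre of the underside, on the table. Any yaw
- rack: fixed empty wooden rack, 64 (x) x 204 (y) x 54 mm high, painted red at its +y end. Origin: centre of the underside, on the table. Four holes along its y, at y = +72, +24, -24, -72 mm, x = 0: 26 mm diameter, 2 mm chamfer, 44 mm deep (a spool's foot at home is 10 mm above the table). Left or right of the bank, any yaw
Things that resemble listed ones, but are neither listed nor needed, are in the scene too. Leave any pink look-alike of the spool_black alone.

How it is judged:
By the outcome, as a careful person would: the job done as asked, in the order asked, and still so for the second after the job is handed in, with the robot touching nothing.
It also fails if it takes over 120 s, if anything falls off the work surface, if the arm or the gripper's body presses on something with over 40 N, if the wrist force passes 120 N, or if a joint passes its speed limit or range.

## Robot

A 6-joint arm with a two-finger parallel gripper is mounted at the origin on a cart in front of the work surface, level with it; the furniture and walls round the work are solid. World frame = base frame: x ahead of the robot, y to its left, z up, the work surface at z = 0. Lengths are in m, angles in rad, forces in N, time in s.
With the tool pointing down it reaches from about 0.375 to 0.975 m from the base axis. Payload 3.8 kg.
Tool frame: the origin (TCP) lies at the very end of the fingers, on their centre line; the grasp point (between the pads) lies behind it (bot.tcp_to_grasp is the y of the grasp point in the tool frame, in m); y points along the fingers, z is the direction in which the jaws open and shut, and the axes are right-handed (so a half turn about y gives the same grasp; the last joint's range is limited). The gripper opens to 85 mm and grips with 20 to 120 N. Pads are 22 mm wide; open, the fingers measure 114 mm over their backs; the gripper's body (76 mm by 85 mm) begins 54 mm behind the grasp point. The pads swing forward as they close: fully open they stand 13 mm farther back than shut.
Start: joints at [-1.259, 0.264, 1.604, -0, 1.274, -0.037], TCP at [0.231, -0.634, 0.231] pointing down, gripper open.
Joint ranges: [-2.63, 2.63], [-0.94, 2.18], [0.31, 2.57], [-1.31, 4.45], [0, 2.66], [-2.55, 2.55]. Speed limits (rad/s): [2.57, 2.57, 3.14, 3.14, 3.14, 3.14].

## Interface

Orientations are given as a rotation vector (axis times angle).
In Python, from workcell import bot, optics, workorder gives the robot as it stands.
- The arm moves only by the shell command python3 -m handwheel 'ROWS' [FORCE]. ROWS is JSON, a list of rows, each a list of 7 numbers: the shift along the tool's x, y, z in m, then the turn, a rotation vector about the tool's x, y, z in rad, then the opening, from 0 (shut) to 1 (fully open). A call has 1 to 8 rows; each row shifts and turns the commanded pose from where the row before left it, along the tool's axes as they then stand; what a row does not reach is not made up. A row lasts 1/8 s, in which the tool goes at most 62.5 mm and 10.7 degrees, less where a joint would pass 70% of its speed; a pose out of reach is approached as far as the arm can. A call with a gripper value outside its range is refused whole. The fingers move at their own pace and stop on an object; FORCE is the grip in N (left out, the last holds). Time passes only in rows, so rows that do not move let the fingers close. It gives the time, the measured TCP pose, the force and the opening at its end, in the units of the state.
- bot.read_state(): the state, without advancing time (a new reading comes with each control period).
- optics.read_camera(name): name is "scene" or "top"; returns a dict with "image" (480x640x3 uint8, red, green, blue), "z_map" (480x640 float32, m along the optical axis (not along the pixel's ray), 0 where there is no reading), "mtx" (3x3 intrinsics, pixels), "world_from_camera" (4x4, takes a point from camera to world coordinates). Camera axes: x right, y down, z forward; pixel columns grow to the right and rows downward; lengths in m; the calibration is good to about 2 mm. A picture is of the moment at which its call begins.
- workorder.finish_job(): hands the job in, once; it reports no verdict.
The state is a dict: "time": time; "q": joint angles; "joint_vel": joint speeds; "joint_torque": joint torques, N m; "tool_pos": TCP position; "tcp_rot": TCP orientation; "wrist_force": force on the tool from outside, world axes, zero at the start; "torque": the same for the moment, N m; "width": opening from 0.0 (shut) to 1.0 (fully open).
Only numpy, scipy, OpenCV 4.12 (cv2) and the standard library are available. Lean on these libraries where they do the work, as an engineer would, in place of code of your own. Each camera call takes 0.05 s, during which the arm holds its last target.

## Working session

There is one attempt and no reset: what is moved stays moved. The work goes in short steps, Python scripts to look and compute and a shell command to move; the robot and the scene stay as the last step left them, time stands still between calls to the robot, and variables do not carry over. Pictures are saved under pics/ and viewed, and the job is handed in when it is done.

```bash
ls; mkdir -p pics; python3 - <<'E'
from workcell import bot, optics
import cv2
s=bot.read_state();print(s, bot.tcp_to_grasp)
for n in("scene","top"):
    c=optics.read_camera(n);cv2.imwrite(f"pics/{n}0.png",c["image"][:,:,::-1]);print(c["mtx"],c["world_from_camera"])
E
```

```text
pics
{'time': 0.0, 'q': array([-1.25893346e+00,  2.64790962e-01,  1.60537201e+00,  2.05823269e-05,
        1.27370127e+00, -3.69336243e-02]), 'joint_vel': array([ 0.00143909, -0.00040818,  0.00168576,  0.00136721,  0.00023698,
        0.00021844]), 'joint_torque': array([ 7.55123365e-04, -5.15111697e+01, -3.67314255e+01, -2.98243012e-04,
        1.27891821e-02, -4.13206476e-05]), 'tool_pos': array([ 0.23045169, -0.63366461,  0.22993763]), 'tcp_rot': array([-0.35829178,  2.03422669, -2.02957859]), 'wrist_force': array([ 0.14243515,  0.09781079, -0.34921521]), 'torque': array([ 0.00660138, -0.02055228,  0.00955694]), 'width': 1.0010912902333022} -0.0187
[[435.58065342   0.         318.43106583]
 [  0.         435.58065342 237.71334401]
 [  0.           0.           1.        ]] [[-0.75977776 -0.31066356  0.57116189  0.00932574]
 [-0.65018171  0.36467988 -0.66653757  0.41349415]
 [-0.00122232 -0.87777943 -0.47906343  0.47376885]
 [ 0.          0.          0.          1.        ]]
[[549.55776003   0.         320.87842674]
 [  0.         549.55776003 241.02491527]
 [  0.           0.           1.        ]] [[-1.43180426e-02 -9.77570261e-01  2.10122293e-01  2.76503777e-01]
 [-9.99893233e-01  1.46116072e-02 -1.55344048e-04 -1.49686641e-01]
 [-2.91836469e-03 -2.10102083e-01 -9.77675098e-01  9.85122565e-01]
 [ 0.00000000e+00  0.00000000e+00  0.00000000e+00  1.00000000e+00]]
```

View pics/scene0.png

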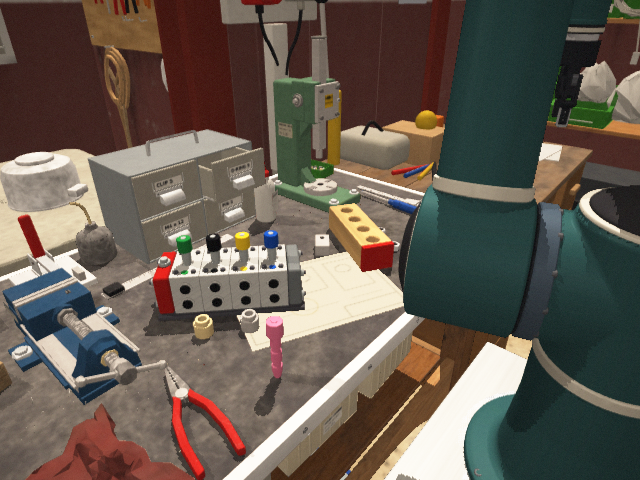

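View pics/top0.png

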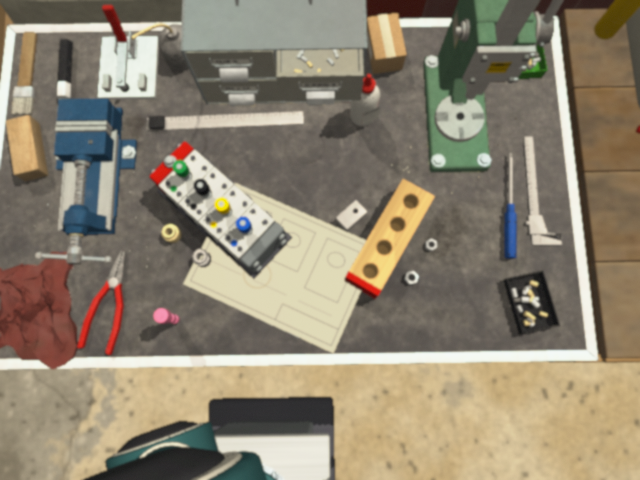

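The bank is at about (225,205) in the top view, with the spools running green, black, yellow, blue from the red inlet plate. The rack is at (392,238), with its red end at the lower left, around (365,283). Next I'll measure both.

```bash
cat > h.py <<'E'
import numpy as np, cv2
from workcell import bot, optics
def cam(n):
    c=optics.read_camera(n);return c
def ray(c,uv,z):
    uv=np.atleast_2d(np.array(uv,float));K=c["mtx"];T=c["world_from_camera"]
    d=np.c_[(uv[:,0]-K[0,2])/K[0,0],(uv[:,1]-K[1,2])/K[1,1],np.ones(len(uv))]@T[:3,:3].T
    t=(z-T[2,3])/d[:,2];return T[:3,3]+d*t[:,None]
def pts(c):
    h,w=c["z_map"].shape;K=c["mtx"];T=c["world_from_camera"]
    u,v=np.meshgrid(np.arange(w),np.arange(h));Z=c["z_map"]
    P=np.stack([(u-K[0,2])/K[0,0]*Z,(v-K[1,2])/K[1,1]*Z,Z],-1)
    return P@T[:3,:3].T+T[:3,3]
E
python3 - <<'E'
from h import *
for n in("top","scene"):
    c=cam(n);P=pts(c);hsv=cv2.cvtColor(c["image"],cv2.COLOR_RGB2HSV)
    box=(P[...,0]>.3)&(P[...,0]<.75)&(P[...,1]>-.4)&(P[...,1]<.25)&(c["z_map"]>0)
    m=(box&(P[...,2]>.118)&(P[...,2]<.14)).astype(np.uint8)
    k,l,st,ce=cv2.connectedComponentsWithStats(m)
    for i in range(1,k):
        if st[i,4]<15: continue
        q=P[l==i];print(n,"cap",st[i],ce[i].round(1),"ray",ray(c,ce[i],.128)[0].round(4),"P",np.median(q,0).round(4),np.median(c["image"][l==i],0))
    # rack top
    m=(box&(P[...,2]>.046)&(P[...,2]<.062)).astype(np.uint8)
    k,l,st,ce=cv2.connectedComponentsWithStats(m)
    for i in range(1,k):
        if st[i,4]<300: continue
        q=P[l==i];print(n,"54mm",st[i],ce[i].round(1),q.mean(0).round(4), cv2.minAreaRect(q[:,:2].astype(np.float32)*1000))
    big=cv2.resize(c["image"],None,fx=4,fy=4,interpolation=cv2.INTER_CUBIC)
    r=(140*4,270*4-0) 
    crop=c["image"][165:305,330:450] if n=="top" else c["image"][190:280,315:405]
    cv2.imwrite(f"pics/rack_{n}.png",cv2.resize(crop,None,fx=4,fy=4,interpolation=cv2.INTER_CUBIC)[:,:,::-1])
    crop=c["image"][130:280,140:300] if n=="top" else c["image"][220:320,140:310]
    cv2.imwrite(f"pics/bank_{n}.png",cv2.resize(crop,None,fx=4,fy=4,interpolation=cv2.INTER_CUBIC)[:,:,::-1])
E
```

```text
top cap [220  74  28   9 171] [233.7  78.5] ray [ 0.7462 -0.0053  0.128 ] P [ 0.747  -0.0056  0.1272] [116. 114. 107.]
top cap [278  78  97  27 856] [327.7  93.6] ray [ 0.7157 -0.1651  0.128 ] P [ 0.7166 -0.1603  0.1297] [108.  76.  68.]
top cap [172 161  16  15 180] [179.4 167.7] ray [0.5875 0.081  0.128 ] P [0.5875 0.081  0.128 ] [ 73.5 161.   84. ]
top cap [193 179  15  16 183] [200.1 186.2] ray [0.5551 0.0459 0.128 ] P [0.5552 0.0458 0.1283] [74. 74. 70.]
top cap [214 198  15  15 179] [221.1 205. ] ray [0.5227 0.0109 0.128 ] P [0.5228 0.0109 0.1282] [238. 224.  46.]
top cap [235 217  16  15 183] [242.4 224. ] ray [ 0.4906 -0.0242  0.128 ] P [ 0.4907 -0.0242  0.1281] [ 69. 111. 197.]
top 54mm [ 345  179   89  118 3654] [389.1 237.5] [ 0.4816 -0.2685  0.0544] ((484.29766845703125, -269.8006591796875), (65.0149154663086, 206.08645629882812), 58.74401092529297)
scene cap [205 166  64  30 652] [236.7 182. ] ray [ 0.7201 -0.1442  0.128 ] P [ 0.7176 -0.1368  0.1296] [117.  100.5  87. ]
scene cap [163 193  23  13 143] [173.8 199. ] ray [ 0.7437 -0.0034  0.128 ] P [ 0.7472 -0.0055  0.1259] [147. 138. 128.]
scene cap [264 230  14  13 151] [270.5 235.9] ray [ 0.4865 -0.0204  0.128 ] P [ 0.4879 -0.0218  0.1284] [ 26.  57. 129.]
scene cap [206 233  15  13 157] [212.8 239.2] ray [0.5508 0.0492 0.128 ] P [0.5521 0.0481 0.1278] [26. 26. 27.]
scene cap [235 232  15  12 154] [241.8 237.5] ray [0.519  0.0142 0.128 ] P [0.52   0.0128 0.1281] [209.  174.5  37. ]
scene cap [176 235  16  13 164] [183.4 240.8] ray [0.5831 0.0838 0.128 ] P [0.5843 0.0826 0.1279] [ 34.5 106.   53. ]
scene 54mm [ 329  203   65   50 1545] [360.8 227.9] [ 0.4723 -0.2619  0.0545] ((484.13519287109375, -272.3392333984375), (66.33448028564453, 211.42872619628906), 58.240291595458984)
scene 54mm [ 155  279  147   19 1062] [227.5 287.9] [0.5108 0.0594 0.0542] ((512.8245849609375, 55.0931396484375), (240.72012329101562, 26.50861358642578), 48.99102783203125)
```

View pics/rack_top.png

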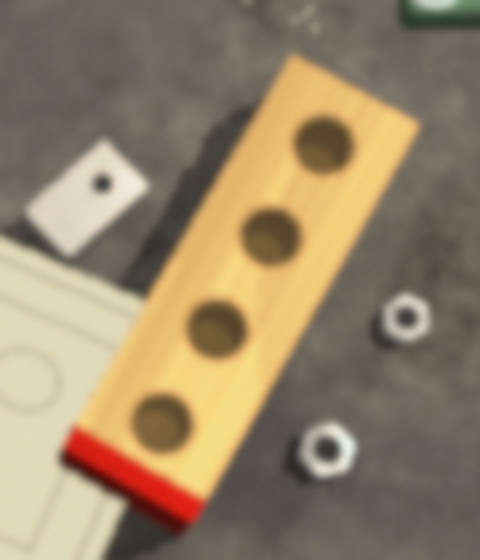

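View pics/bank_top.png

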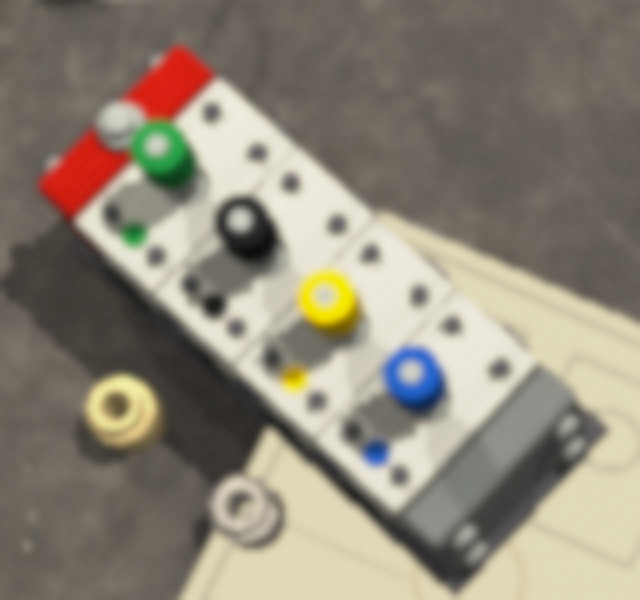

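View pics/bank_scene.png

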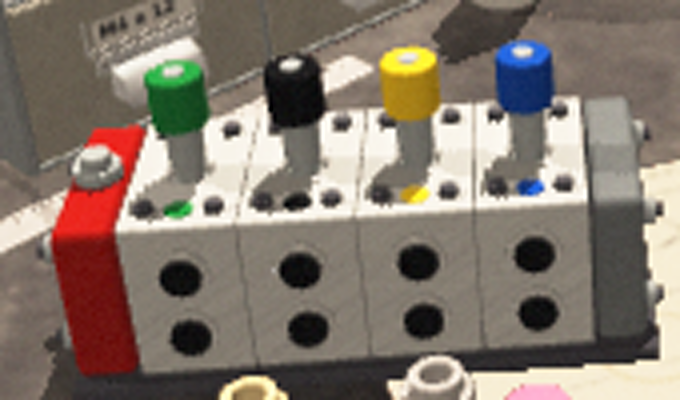

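```bash
python3 - <<'E'
from h import *
for n in("top","scene"):
    c=cam(n);P=pts(c)
    hsv=cv2.cvtColor(c["image"],cv2.COLOR_RGB2HSV)
    b=P[...,0]; 
    m=((np.abs(P[...,0]-.48)<.14)&(np.abs(P[...,1]+.27)<.1)&(P[...,2]>.0505)&(P[...,2]<.06)&(c["z_map"]>0)).astype(np.uint8)
    k,l,st,ce=cv2.connectedComponentsWithStats(m);i=1+np.argmax(st[1:,4]);m=(l==i).astype(np.uint8)
    cs,hi=cv2.findContours(m,cv2.RETR_CCOMP,cv2.CHAIN_APPROX_NONE)
    for j,q in enumerate(cs):
        if hi[0][j][3]>=0 and cv2.contourArea(q)>30:
            w=ray(c,q[:,0],.054)[:,:2].astype(np.float32);(x,y),r=cv2.minEnclosingCircle(w)
            e=cv2.fitEllipse(w*1000);print(n,"hole",x,y,r,e)
        elif hi[0][j][3]<0:
            w=ray(c,q[:,0],.054)[:,:2].astype(np.float32);print(cv2.minAreaRect(w*1000))
    # wood mask alternative: brightness
E
```

```text
((483.5976867675781, -269.7131042480469), (65.01690673828125, 205.22885131835938), 58.55698776245117)
top hole 0.42261677980422974 -0.23220737278461456 0.014542953111231327 ((422.2554626464844, -231.94345092773438), (26.975025177001953, 27.391773223876953), 160.03012084960938)
top hole 0.46284419298171997 -0.25730326771736145 0.014508743770420551 ((463.06414794921875, -257.2214050292969), (27.26050567626953, 27.326984405517578), 143.303955078125)
top hole 0.5047985911369324 -0.2822229564189911 0.015014111064374447 ((503.9100341796875, -282.1207580566406), (26.88654327392578, 27.723848342895508), 178.4936981201172)
top hole 0.5454174280166626 -0.30677056312561035 0.014948644675314426 ((544.9564819335938, -306.8258056640625), (27.07524871826172, 27.459169387817383), 0.66473388671875)
((483.4502868652344, -271.37542724609375), (70.04679870605469, 216.23208618164062), 58.34598922729492)
scene hole 0.4219186007976532 -0.2338201403617859 0.013433702290058136 ((421.581787109375, -233.44981384277344), (23.87677001953125, 25.359333038330078), 124.43142700195312)
scene hole 0.4636739194393158 -0.25814273953437805 0.013718487694859505 ((462.4902038574219, -258.0544738769531), (22.847780227661133, 26.045576095581055), 139.47215270996094)
scene hole 0.5039538741111755 -0.28342559933662415 0.013784795068204403 ((503.28887939453125, -282.6627197265625), (22.394569396972656, 25.0141658782959), 113.8998794555664)
scene hole 0.5454166531562805 -0.30912455916404724 0.014075997285544872 ((544.3185424804688, -308.28594970703125), (22.85200309753418, 24.51507568359375), 43.163490295410156)
```

The holes agree between the two views to about 1 mm, and the spacing and heights match the given sizes. I'll write a helper that converts a target into tool-axis shifts.

```bash
cat > g.py <<'E'
# usage: g.py x y z phi_deg [-> prints turn first, then shift in the tool frame AFTER the turn]
import sys
from h import *
from scipy.spatial.transform import Rotation as R
x,y,z,p=map(float,sys.argv[1:5]);p=np.radians(p)
s=bot.read_state();M=R.from_rotvec(s["tcp_rot"])
best=None
for k in (0,np.pi):
    zz=np.array([np.cos(p+k),np.sin(p+k),0]);yy=np.array([0,0,-1.]);T=R.from_matrix(np.c_[np.cross(yy,zz),yy,zz])
    rv=(M.inv()*T).as_rotvec()
    d=T.inv().apply(np.array([x,y,z])-s["tool_pos"])
    print("turn deg",np.degrees(rv).round(1),"rad",rv.round(3),"n",np.ceil(np.linalg.norm(np.degrees(rv))/10.7),"| shift after",d.round(4))
m=M.as_matrix();print("t",s["time"],"pos",s["tool_pos"].round(4),"phi",np.degrees(np.arctan2(m[1,2],m[0,2])).round(1),"ydir",m[:,1].round(3),"q",s["q"].round(2),"F",s["wrist_force"].round(1),"w",round(s["width"],3))
E
python3 g.py 0.4906 -0.0242 0.2 -42.6; python3 g.py 0.4906 -0.0242 0.2 -62
```

```text
turn deg [  0.  -27.4  -0. ] rad [ 0.001 -0.478 -0.   ] n 3.0 | shift after [-0.6249  0.0308 -0.2215]
turn deg [0.000e+00 1.526e+02 1.000e-01] rad [0.000e+00 2.663e+00 1.000e-03] n 15.0 | shift after [0.6249 0.0308 0.2215]
t 0.3 pos [ 0.2306 -0.6341  0.2308] phi -70.0 ydir [-0.     0.001 -1.   ] q [-1.26  0.26  1.6  -0.    1.27 -0.04] F [-0.2  0.8  0. ] w 1.002
turn deg [ 0. -8. -0.] rad [ 0.001 -0.14  -0.   ] n 1.0 | shift after [-0.5159  0.0308 -0.4165]
turn deg [0.00e+00 1.72e+02 1.00e-01] rad [0.000e+00 3.002e+00 1.000e-03] n 17.0 | shift after [0.5159 0.0308 0.4165]
t 0.3 pos [ 0.2306 -0.6341  0.2308] phi -70.0 ydir [-0.     0.001 -1.   ] q [-1.26  0.26  1.6  -0.    1.27 -0.04] F [-0.2  0.8  0. ] w 1.002
```

```bash
python3 -m handwheel '[[0,0,0,0,-0.16,0,1],[0,0,0,0,-0.16,0,1],[0,0,0,0,-0.16,0,1],[-0.05,0,-0.018,0,0,0,1],[-0.05,0,-0.018,0,0,0,1],[-0.05,0,-0.018,0,0,0,1],[-0.05,0,-0.018,0,0,0,1],[-0.05,0,-0.018,0,0,0,1]]' 40
python3 -m handwheel '[[-0.05,0,-0.018,0,0,0,1],[-0.05,0,-0.018,0,0,0,1],[-0.05,0,-0.018,0,0,0,1],[-0.05,0,-0.018,0,0,0,1],[-0.05,0,-0.018,0,0,0,1],[-0.05,0,-0.018,0,0,0,1],[0,0,0,0,0,0,1],[0,0,0,0,0,0,1]]'
python3 g.py 0.4906 -0.0242 0.2 -42.6
```

```text
time: 1.3
tool_pos: [0.3337, -0.3877, 0.2314]
tcp_rot: [-0.761, 1.731, -1.732]
wrist_force: [1.9, 0.2, -0.1]
width: 1.0
time: 2.3
tool_pos: [0.4562, -0.0953, 0.2313]
tcp_rot: [-0.763, 1.73, -1.731]
wrist_force: [1.1, -0.6, 0.2]
width: 0.999
turn deg [-0.   0.2  0. ] rad [-0.     0.003  0.001] n 1.0 | shift after [-0.0756  0.0313 -0.0228]
turn deg [ 1.000e-01 -1.798e+02  0.000e+00] rad [ 1.000e-03 -3.139e+00  0.000e+00] n 17.0 | shift after [0.0756 0.0313 0.0228]
t 2.3 pos [ 0.4562 -0.0953  0.2313] phi -42.4 ydir [-0.    -0.001 -1.   ] q [-0.26 -0.14  2.03 -0.    1.25  0.48] F [ 1.1 -0.6  0.2] w 0.999
```

```bash
python3 -m handwheel '[[-0.038,0,-0.0114,0,0,0,1],[-0.0376,0,-0.0114,0,0,0,1],[0,0.04,0,0,0,0,1],[0,0.035,0,0,0,0,1],[0,0,0,0,0,0,1]]'
python3 g.py 0.4906 -0.0242 0.0965 -42.6; python3 - <<'E'
from h import *
for n in("top","scene"):
    c=cam(n);cr=c["image"][100:300,120:360] if n=="top" else c["image"][150:330,140:380]
    cv2.imwrite(f"pics/a_{n}.png",cv2.resize(cr,None,fx=3,fy=3)[:,:,::-1])
E
```

```text
time: 2.92
tool_pos: [0.4876, -0.0253, 0.1532]
tcp_rot: [-0.767, 1.738, -1.732]
wrist_force: [-0.5, 0.3, -0.3]
width: 0.997
turn deg [ 0.3 -0.   0.3] rad [ 0.006 -0.001  0.005] n 1.0 | shift after [-0.0028  0.0567  0.0015]
turn deg [ -0.4 180.    0.5] rad [-0.007  3.141  0.009] n 17.0 | shift after [ 0.0028  0.0567 -0.0015]
t 2.925 pos [ 0.4876 -0.0253  0.1532] phi -42.6 ydir [-0.007  0.    -1.   ] q [-0.1  -0.02  2.07 -0.    1.1   0.64] F [-0.5  0.3 -0.3] w 0.997
```

View pics/a_scene.png

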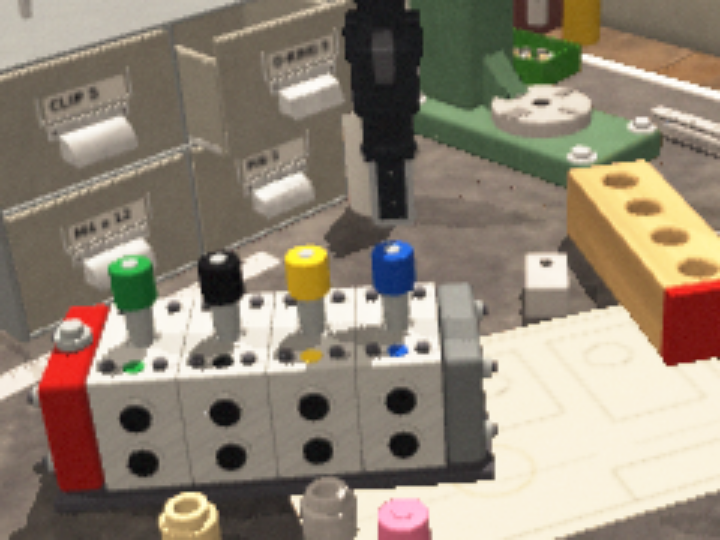

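View pics/a_top.png

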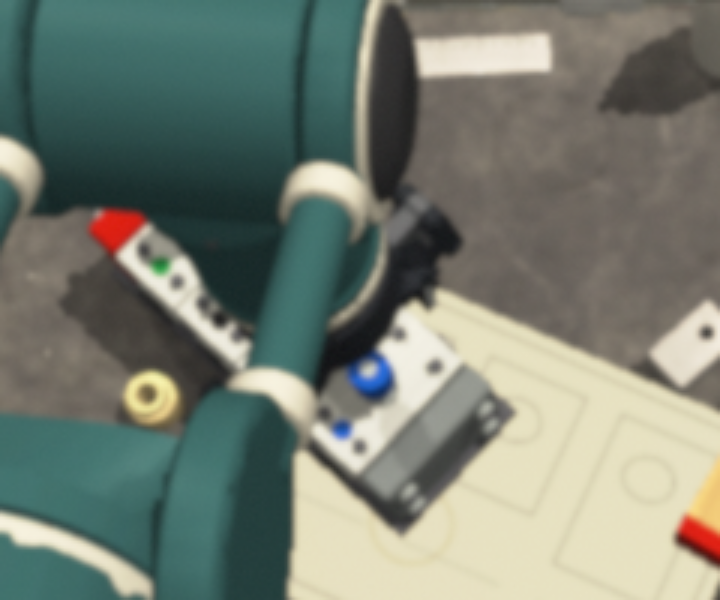

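The gripper hangs directly over the blue cap (scene crop 393,265), with the jaws opening across the row. I'll let it settle and then descend.

```bash
python3 -m handwheel '[[0,0,0,0,0,0,1],[0,0,0,0,0,0,1]]'
python3 g.py 0.4903 -0.0240 0.0965 -42.6; python3 - <<'E'
from h import *
c=cam("scene");P=pts(c);K=c["mtx"];T=np.linalg.inv(c["world_from_camera"])
s=bot.read_state();p=T[:3,:3]@s["tool_pos"]+T[:3,3];print("tcp px",K@p/p[2])
E
```

```text
time: 3.28
tool_pos: [0.4919, -0.0244, 0.158]
tcp_rot: [-0.758, 1.729, -1.732]
wrist_force: [-0.4, 0.4, -0.5]
width: 1.0
turn deg [-0.1  0.1 -0.1] rad [-0.002  0.001 -0.002] n 1.0 | shift after [ 0.0007  0.0615 -0.0014]
turn deg [  -0.2 -179.9    0.2] rad [-3.000e-03 -3.141e+00  4.000e-03] n 17.0 | shift after [-0.0007  0.0615  0.0014]
t 3.275 pos [ 0.4919 -0.0244  0.158 ] phi -42.5 ydir [ 0.003 -0.    -1.   ] q [-0.1  -0.03  2.07 -0.    1.1   0.64] F [-0.4  0.4 -0.5] w 1.0
tcp px [269.07457155 218.27637159   1.        ]
```

```bash
python3 - <<'E'
from h import *
c=cam("scene");P=pts(c);cr=c["image"][180:270,220:320]
cv2.imwrite(f"pics/b_scene.png",cv2.resize(cr,None,fx=6,fy=6,interpolation=cv2.INTER_NEAREST)[:,:,::-1])
b=(P[...,0]>.4)&(P[...,0]<.6)&(abs(P[...,1])<.1)
for r in range(205,228,4):
    u=np.where((P[r,:,2]>.14)&b[r]&(np.arange(640)>240)&(np.arange(640)<300))[0];print(r,u.min() if len(u) else None,u.max() if len(u) else None)
for r in range(232,250,4):
    u=np.where((P[r,:,2]>.10)&b[r]&(np.arange(640)>255)&(np.arange(640)<300))[0];print(r,u.min() if len(u) else None,u.max() if len(u) else None)
E
```

```text
205 262 275
209 262 275
213 262 276
217 262 276
221 263 276
225 None None
232 266 276
236 264 277
240 264 277
244 264 277
248 267 275
```

View pics/b_scene.png

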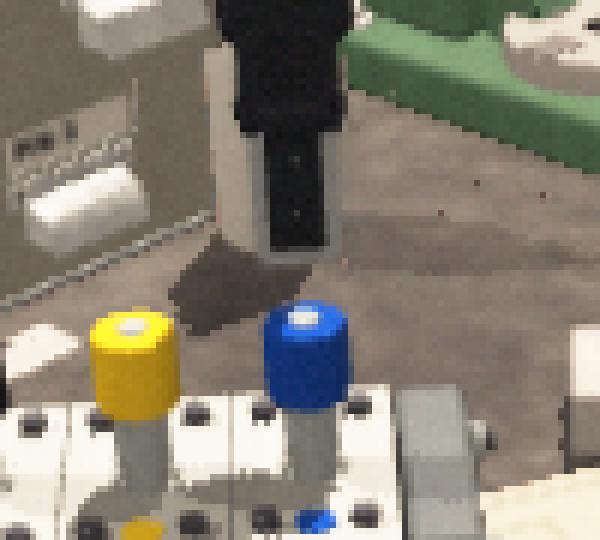

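```bash
python3 - <<'E'
from h import *
c=cam("scene");K=c["mtx"];T=np.linalg.inv(c["world_from_camera"])
from scipy.spatial.transform import Rotation as R
s=bot.read_state();M=R.from_rotvec(s["tcp_rot"]).as_matrix()
def pr(p): p=T[:3,:3]@p+T[:3,3];return (K@p/p[2])[:2].round(1)
for sy in(0.013,.033):
  for sz in(-.057,-.043,0,.043,.057):
    print(sy,sz,[pr(s["tool_pos"]+M@np.array([sx,-sy,sz])) for sx in(-.011,0,.011)])
P=pts(c)
# finger-top/near face 3D
b=(P[...,2]>.163)&(P[...,2]<.20)&(abs(P[...,0]-.49)<.06)&(abs(P[...,1])<.1)
loc=(P[b]-s["tool_pos"])@M
for lo,hi in((-.08,0),(0,.08)):
    q=loc[(loc[:,2]>lo)&(loc[:,2]<hi)];print(len(q),np.percentile(q,[2,50,98],axis=0).round(4))
E
```

```text
0.013 -0.057 [array([262.3, 227.9]), array([269.6, 227.5]), array([276.8, 227.1])]
0.013 -0.043 [array([262.2, 223.7]), array([269.3, 223.4]), array([276.5, 223. ])]
0.013 0 [array([262. , 211.9]), array([268.8, 211.6]), array([275.5, 211.2])]
0.013 0.043 [array([261.8, 201.3]), array([268.2, 201. ]), array([274.6, 200.7])]
0.013 0.057 [array([261.7, 198.1]), array([268.1, 197.8]), array([274.4, 197.5])]
0.033 -0.057 [array([261.5, 216. ]), array([268.8, 215.6]), array([276.2, 215.2])]
0.033 -0.043 [array([261.4, 212. ]), array([268.6, 211.7]), array([275.9, 211.3])]
0.033 0 [array([261.2, 200.7]), array([268.1, 200.3]), array([274.9, 200. ])]
0.033 0.043 [array([261.1, 190.5]), array([267.6, 190.2]), array([274.1, 189.9])]
0.033 0.057 [array([261. , 187.4]), array([267.4, 187.1]), array([273.8, 186.8])]
216 [[-0.0102 -0.0424 -0.0569]
 [ 0.0006 -0.0303 -0.0529]
 [ 0.011  -0.0165 -0.0467]]
66 [[-0.0079 -0.0391  0.041 ]
 [-0.0007 -0.0331  0.0436]
 [ 0.0076 -0.0275  0.0461]]
```

```bash
python3 - <<'E'
from h import *
c=cam("scene");K=c["mtx"];T=np.linalg.inv(c["world_from_camera"]);P=pts(c)
def pr(p): p=T[:3,:3]@np.array(p)+T[:3,3];return (K@p/p[2])[:2].round(2)
for nm,x,y in(("green",.5875,.081),("black",.5551,.0459),("yellow",.5227,.0109),("blue",.4906,-.0242)):
    p=pr([x,y,.114]);r=int(p[1])
    m=(P[r,:,2]>.10)&(abs(np.arange(640)-p[0])<14)&(abs(P[r,:,0]-x)<.03)&(abs(P[r,:,1]-y)<.03);u=np.where(m)[0]
    print(nm,p,u.min(),u.max(),(u.min()+u.max())/2,np.linalg.norm(P[r,u[len(u)//2],:2]-[x,y]))
E
```

```text
green [184.51 246.69] 177 191 184.0 0.006566517300696582
black [213.75 245.  ] 207 220 213.5 0.007011787964485445
yellow [242.55 243.35] 236 249 242.5 0.008517539378600907
blue [270.9  241.64] 264 277 270.5 0.008319676473154168
```

```bash
python3 - <<'E'
from h import *
from scipy.optimize import least_squares
for n in ("scene","scene"):
  c=cam(n);P=pts(c)
  for nm,x,y in(("green",.5875,.081),("black",.5551,.0459),("yellow",.5227,.0109),("blue",.4906,-.0242)):
    m=(P[...,2]>.107)&(P[...,2]<.123)&(np.hypot(P[...,0]-x,P[...,1]-y)<.02);q=P[m][:,:2]
    f=least_squares(lambda a:np.hypot(*(q-a).T)-.012,[x,y],loss="soft_l1",f_scale=.001)
    m=(P[...,2]>.124)&(P[...,2]<.132)&(np.hypot(P[...,0]-x,P[...,1]-y)<.02)
    print(nm,len(q),f.x.round(4),np.sqrt(np.mean(f.fun**2)).round(4),"top centroid",P[m].mean(0).round(4),m.sum())
E
```

```text
green 120 [0.5911 0.0791] 0.0009 top centroid [0.5869 0.0816 0.1287] 116
black 122 [0.5585 0.0443] 0.0009 top centroid [0.5547 0.0465 0.1288] 110
yellow 120 [0.5258 0.0087] 0.0009 top centroid [0.5223 0.0116 0.1286] 109
blue 118 [ 0.4931 -0.0265] 0.001 top centroid [ 0.4899 -0.0235  0.1287] 107
green 117 [0.5911 0.0793] 0.0009 top centroid [0.5869 0.0816 0.1289] 113
black 119 [0.5585 0.0439] 0.0008 top centroid [0.5547 0.0466 0.1285] 115
yellow 121 [0.5258 0.0088] 0.0008 top centroid [0.5223 0.0117 0.1285] 112
blue 113 [ 0.4931 -0.0266] 0.001 top centroid [ 0.4899 -0.0237  0.1287] 106
```

The cap estimates bracket the current TCP to within about 1 mm, so I'll descend in place and close gently.

```bash
python3 -m handwheel '[[0,0.03,0,0,0,0,1],[0,0.0315,0,0,0,0,1],[0,0,0,0,0,0,1],[0,0,0,0,0,0,1]]' 20; python3 g.py 0.4912 -0.0245 0.0965 -42.6
python3 -m handwheel '[[0,0,0,0,0,0,0.5],[0,0,0,0,0,0,0.4],[0,0,0,0,0,0,0.3],[0,0,0,0,0,0,0.2],[0,0,0,0,0,0,0.1],[0,0,0,0,0,0,0.1],[0,0,0,0,0,0,0.1]]' 20; python3 g.py 0.4912 -0.0245 0.0965 -42.6
```

```text
time: 4.08
tool_pos: [0.4913, -0.024, 0.0956]
tcp_rot: [-0.761, 1.731, -1.731]
wrist_force: [-0.1, -0.3, -0.0]
width: 1.001
turn deg [-0.   0.1 -0. ] rad [-0.001  0.002 -0.001] n 1.0 | shift after [ 0.0004 -0.0009  0.0002]
turn deg [-0.000e+00 -1.799e+02  1.000e-01] rad [-1.00e-03 -3.14e+00  1.00e-03] n 17.0 | shift after [-0.0004 -0.0009 -0.0002]
t 4.075 pos [ 0.4913 -0.024   0.0956] phi -42.5 ydir [ 0.001 -0.    -1.   ] q [-0.1   0.05  2.12  0.    0.97  0.64] F [-0.1 -0.3 -0. ] w 1.001
time: 4.95
tool_pos: [0.4914, -0.0242, 0.0953]
tcp_rot: [-0.76, 1.73, -1.732]
wrist_force: [0.8, -0.8, 4.0]
width: 0.277
turn deg [-0.1  0.1 -0. ] rad [-0.001  0.002 -0.001] n 1.0 | shift after [ 0.0004 -0.0012  0.0001]
turn deg [-1.000e-01 -1.799e+02  1.000e-01] rad [-1.00e-03 -3.14e+00  2.00e-03] n 17.0 | shift after [-0.0004 -0.0012 -0.0001]
t 4.95 pos [ 0.4914 -0.0242  0.0953] phi -42.5 ydir [ 0.001 -0.    -1.   ] q [-0.1   0.05  2.12 -0.    0.97  0.64] F [ 0.8 -0.8  4. ] w 0.277
```

Gripped at 0.277, which is 23.5 mm (the cap), with only about 1 N of side force. I'll raise the grip force and draw it up.

```bash
python3 -m handwheel '[[0,0,0,0,0,0,0.1],[0,0,0,0,0,0,0.1],[0,-0.01,0,0,0,0,0.1],[0,-0.01,0,0,0,0,0.1],[0,0,0,0,0,0,0.1]]' 60; python3 -m handwheel '[[0,-0.02,0,0,0,0,0.1],[0,-0.03,0,0,0,0,0.1],[0,-0.04,0,0,0,0,0.1],[0,0,0,0,0,0,0.1],[0,0,0,0,0,0,0.1]]'; python3 g.py 0.422 -0.2325 0.19 -121.4;python3 - <<'E'
from h import *
c=cam("scene");cr=c["image"][130:310,160:400]
cv2.imwrite(f"pics/c_scene.png",cv2.resize(cr,None,fx=3,fy=3)[:,:,::-1])
E
```

```text
time: 5.58
tool_pos: [0.4907, -0.0239, 0.1154]
tcp_rot: [-0.761, 1.731, -1.731]
wrist_force: [1.1, -0.7, -1.1]
width: 0.261
time: 6.2
tool_pos: [0.4894, -0.0237, 0.2034]
tcp_rot: [-0.764, 1.734, -1.73]
wrist_force: [-0.8, 0.1, -1.3]
width: 0.262
turn deg [ 0.1 78.9  0.2] rad [1.000e-03 1.377e+00 3.000e-03] n 8.0 | shift after [-0.0513  0.0134  0.2133]
turn deg [ 2.000e-01 -1.011e+02 -1.000e-01] rad [ 3.000e-03 -1.765e+00 -1.000e-03] n 10.0 | shift after [ 0.0513  0.0134 -0.2133]
t 6.2 pos [ 0.4894 -0.0237  0.2034] phi -42.5 ydir [-0.003  0.001 -1.   ] q [-0.1  -0.07  2.02  0.    1.19  0.64] F [-0.8  0.1 -1.3] w 0.262
```

View pics/c_scene.png

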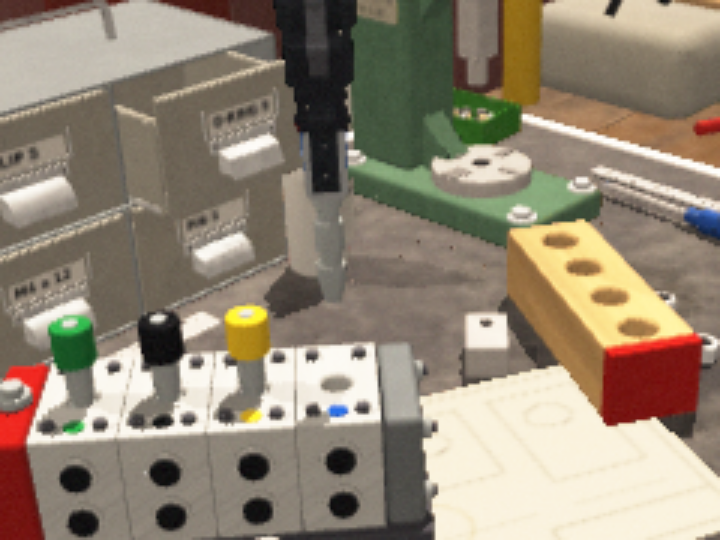

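```bash
python3 - <<'E'
from h import *
for n in("top","scene"):
    P=pts(cam(n));d=np.hypot(P[...,0]-.545,P[...,1]+.307)
    for a in(.08,.12,.16,.2):
        m=(d<a)&(P[...,2]>.07);print(n,a,m.sum(),P[m][:,2].max() if m.any() else 0, P[m][np.argmin(d[m])] if m.any() else 0)
E
python3 -m handwheel '[[0,0,0,0,0.172,0,0.1],[0,0,0,0,0.172,0,0.1],[0,0,0,0,0.172,0,0.1],[0,0,0,0,0.172,0,0.1],[0,0,0,0,0.172,0,0.1],[0,0,0,0,0.172,0,0.1],[0,0,0,0,0.172,0,0.1],[0,0,0,0,0.172,0,0.1]]';  python3 -m handwheel '[[0,0,0,0,0,0,0.1],[0,0,0,0,0,0,0.1]]'; python3 g.py 0.5447 -0.3073 0.19 -121.4
```

```text
top 0.08 0 0 0
top 0.12 0 0 0
top 0.16 517 0.3041686712702085 [ 0.67820337 -0.37512712  0.29327041]
top 0.2 5606 0.39120428247439376 [ 0.67820337 -0.37512712  0.29327041]
scene 0.08 0 0 0
scene 0.12 0 0 0
scene 0.16 260 0.30345904643446725 [ 0.67757002 -0.37622285  0.23237111]
scene 0.2 2595 0.4033283868908325 [ 0.67757002 -0.37622285  0.23237111]
time: 7.35
tool_pos: [0.4896, -0.0239, 0.2031]
tcp_rot: [-0.538, -1.907, 1.908]
wrist_force: [-0.1, 0.8, -3.3]
width: 0.261
time: 7.6
tool_pos: [0.4902, -0.0239, 0.204]
tcp_rot: [-0.533, -1.913, 1.914]
wrist_force: [-0.3, -0.2, -1.3]
width: 0.265
turn deg [-0.   0.2  0.1] rad [-0.001  0.004  0.001] n 1.0 | shift after [-0.1942  0.014   0.2135]
turn deg [ 1.000e-01 -1.798e+02  1.000e-01] rad [ 2.000e-03 -3.138e+00  1.000e-03] n 17.0 | shift after [ 0.1942  0.014  -0.2135]
t 7.6 pos [ 0.4902 -0.0239  0.204 ] phi -121.2 ydir [-0.002  0.    -1.   ] q [-0.1  -0.07  2.02  0.    1.19  2.02] F [-0.3 -0.2 -1.3] w 0.265
```

```bash
python3 -m handwheel '[[-0.0324,0,0.0356,0,0,0,0.1],[-0.0324,0,0.0356,0,0,0,0.1],[-0.0324,0,0.0356,0,0,0,0.1],[-0.0324,0,0.0356,0,0,0,0.1],[-0.0324,0,0.0356,0,0,0,0.1],[-0.0322,0.01,0.0355,0,0,0,0.1],[0,0,0,0,0,0,0.1],[0,0,0,0,0,0,0.1]]'; python3 g.py 0.5447 -0.3073 0.14 -121.4;python3 - <<'E'
from h import *
c=cam("scene");cr=c["image"][130:310,260:500]
cv2.imwrite(f"pics/d_scene.png",cv2.resize(cr,None,fx=3,fy=3)[:,:,::-1])
c=cam("top");cr=c["image"][120:320,300:540]
cv2.imwrite(f"pics/d_top.png",cv2.resize(cr,None,fx=3,fy=3)[:,:,::-1])
E
```

```text
time: 8.6
tool_pos: [0.545, -0.307, 0.194]
tcp_rot: [-0.534, -1.913, 1.911]
wrist_force: [1.1, 0.9, -1.7]
width: 0.269
turn deg [0.  0.1 0.1] rad [0.001 0.001 0.002] n 1.0 | shift after [0.0001 0.054  0.0004]
turn deg [   0.2 -179.9   -0. ] rad [ 3.00e-03 -3.14e+00 -1.00e-03] n 17.0 | shift after [-0.0001  0.054  -0.0004]
t 8.6 pos [ 0.545 -0.307  0.194] phi -121.3 ydir [-0.001  0.001 -1.   ] q [-0.55  0.2   1.75  0.    1.19  1.56] F [ 1.1  0.9 -1.7] w 0.269
```

View pics/d_scene.png

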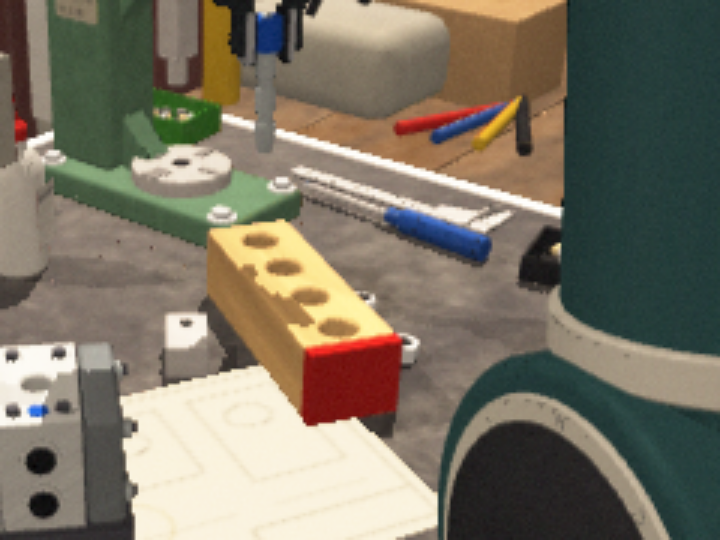

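View pics/d_top.png

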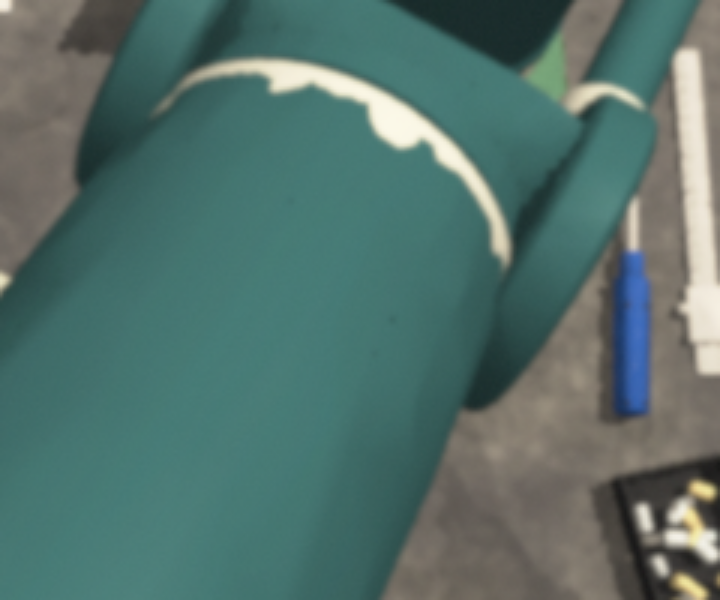

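The blue spool hangs upright above the rack (scene crop 265,100). I'll check its axis from the depth map before lowering.

```bash
cat > stem.py <<'E'
from h import *
from scipy.optimize import least_squares
c=cam("scene");P=pts(c);s=bot.read_state();x,y,z=s["tool_pos"];f=z-.0675
for lo,hi in((.016,.03),(.03,.045),(.045,.062)):
    m=(P[...,2]>f+lo)&(P[...,2]<f+hi)&(np.hypot(P[...,0]-x,P[...,1]-y)<.025);q=P[m][:,:2]
    if len(q)<8: print(len(q));continue
    r=least_squares(lambda a:np.hypot(*(q-a).T)-.008,[x,y],loss="soft_l1",f_scale=.001)
    print(lo,len(q),"axis-tcp mm",((r.x-[x,y])*1000).round(1))
E
python3 stem.py
```

```text
0.016 44 axis-tcp mm [ 0.  -2.8]
0.03 50 axis-tcp mm [-0.5 -2.1]
0.045 53 axis-tcp mm [ 0.2 -2.6]
```

```bash
python3 -m handwheel '[[0,0.035,0,0,0,0,0.1],[0,0.03,0,0,0,0,0.1],[0,0,0,0,0,0,0.1]]'; python3 -m handwheel '[[0,0.01,0,0,0,0,0.1],[0,0.01,0,0,0,0,0.1],[0,0,0,0,0,0,0.1]]';python3 -m handwheel '[[0,0.01,0,0,0,0,0.1],[0,0.01,0,0,0,0,0.1],[0,0,0,0,0,0,0.1]]'; python3 g.py 0.5447 -0.3073 0.0785 -121.4;  python3 -c "
from h import *
c=cam('scene');cr=c['image'][130:310,260:500]
cv2.imwrite('pics/e_scene.png',cv2.resize(cr,None,fx=3,fy=3)[:,:,::-1])"
```

```text
time: 9.12
tool_pos: [0.5434, -0.3049, 0.1271]
tcp_rot: [-0.529, -1.913, 1.909]
wrist_force: [0.5, 0.8, -1.5]
width: 0.261
time: 9.5
tool_pos: [0.5451, -0.3071, 0.1094]
tcp_rot: [-0.536, -1.912, 1.912]
wrist_force: [0.3, -0.6, -2.1]
width: 0.264
time: 9.88
tool_pos: [0.5444, -0.3068, 0.0882]
tcp_rot: [-0.534, -1.912, 1.91]
wrist_force: [-0.8, 0.3, -2.1]
width: 0.265
turn deg [-0.   0.   0.2] rad [-0.     0.001  0.003] n 1.0 | shift after [-0.0005  0.0097  0.0003]
turn deg [   0.3 -180.     0. ] rad [ 0.005 -3.141  0.   ] n 17.0 | shift after [ 0.0005  0.0097 -0.0003]
t 9.875 pos [ 0.5444 -0.3068  0.0882] phi -121.4 ydir [-0.002  0.002 -1.   ] q [-0.55  0.3   1.84 -0.    1.01  1.57] F [-0.8  0.3 -2.1] w 0.265
```

View pics/e_scene.png

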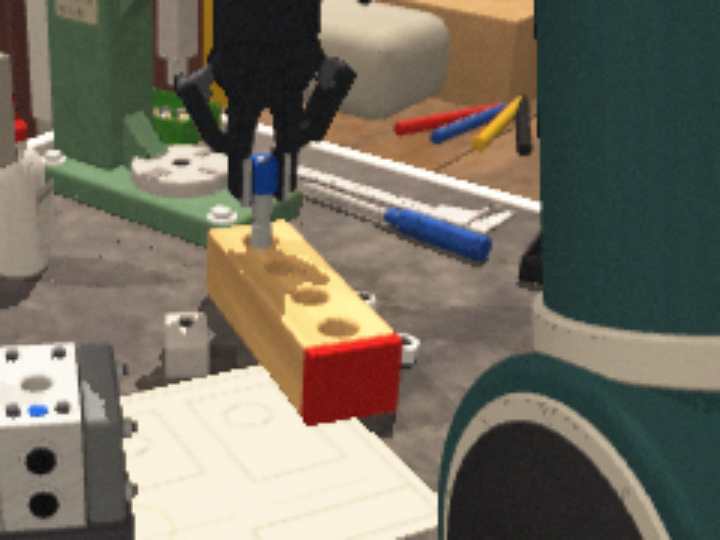

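The blue spool is centred in its hole. I'll lower it until the foot makes contact.

```bash
python3 -m handwheel '[[0,0.005,0,0,0,0,0.1],[0,0.004,0,0,0,0,0.1],[0,0,0,0,0,0,0.1]]';python3 -m handwheel '[[0,0.001,0,0,0,0,0.1],[0,0.001,0,0,0,0,0.1],[0,0,0,0,0,0,0.1]]'
```

```text
time: 10.3
tool_pos: [0.5452, -0.3072, 0.0803]
tcp_rot: [-0.536, -1.912, 1.912]
wrist_force: [-0.6, 0.2, -1.9]
width: 0.265
time: 10.68
tool_pos: [0.5454, -0.3073, 0.0788]
tcp_rot: [-0.537, -1.912, 1.912]
wrist_force: [-1.0, -0.2, -1.6]
width: 0.263
```

```bash
python3 -m handwheel '[[0,0.001,0,0,0,0,0.1],[0,0.0005,0,0,0,0,0.1],[0,0,0,0,0,0,0.1]]';python3 -m handwheel '[[0,0.001,0,0,0,0,0.1],[0,0,0,0,0,0,0.1]]'
```

```text
time: 11.05
tool_pos: [0.5456, -0.3074, 0.0776]
tcp_rot: [-0.537, -1.912, 1.913]
wrist_force: [-1.1, 0.7, -0.6]
width: 0.266
time: 11.3
tool_pos: [0.546, -0.3077, 0.0774]
tcp_rot: [-0.538, -1.912, 1.913]
wrist_force: [-0.6, 0.3, 5.2]
width: 0.258
```

The foot is in contact (5 N), so I'll release and rise.

```bash
python3 -m handwheel '[[0,0,0,0,0,0,0.4],[0,0,0,0,0,0,0.6],[0,0,0,0,0,0,1],[0,0,0,0,0,0,1],[0,-0.05,0,0,0,0,1],[0,-0.06,0,0,0,0,1],[0,0,0,0,0,0,1],[0,0,0,0,0,0,1]]' 20; python3 g.py 0.5231 0.0108 0.19 -42.6;  python3 -c "
from h import *
c=cam('scene');cr=c['image'][130:310,260:500]
cv2.imwrite('pics/f_scene.png',cv2.resize(cr,None,fx=3,fy=3)[:,:,::-1])"
```

```text
time: 12.3
tool_pos: [0.5454, -0.3073, 0.1864]
tcp_rot: [-0.537, -1.912, 1.913]
wrist_force: [0.2, -0.8, -0.2]
width: 1.003
turn deg [ -0.  -78.8  -0. ] rad [-0.    -1.374 -0.   ] n 8.0 | shift after [-0.2191 -0.0036 -0.2317]
turn deg [  0.  101.2  -0. ] rad [ 0.     1.767 -0.   ] n 10.0 | shift after [ 0.2191 -0.0036  0.2317]
t 12.3 pos [ 0.5454 -0.3073  0.1864] phi -121.4 ydir [ 0. -0. -1.] q [-0.55  0.2   1.76  0.    1.18  1.57] F [ 0.2 -0.8 -0.2] w 1.003
```

View pics/f_scene.png

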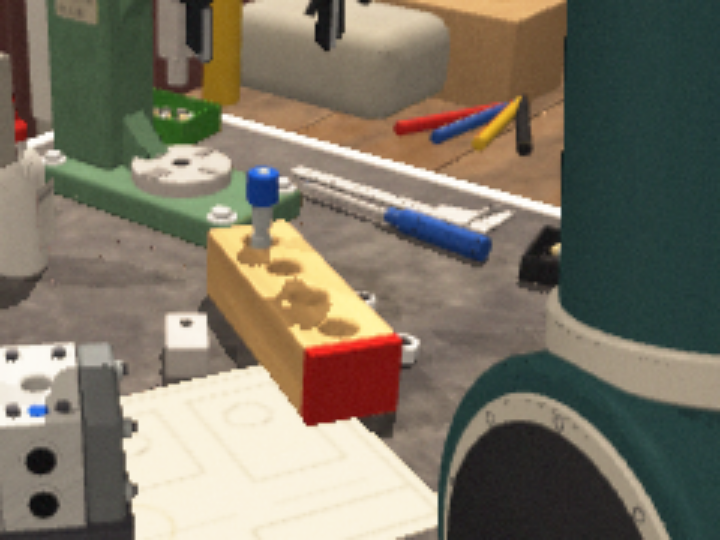

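```bash
python3 -m handwheel '[[0,0,0,0,-0.172,0,1],[0,0,0,0,-0.172,0,1],[0,0,0,0,-0.172,0,1],[0,0,0,0,-0.172,0,1],[0,0,0,0,-0.172,0,1],[0,0,0,0,-0.172,0,1],[0,0,0,0,-0.172,0,1],[0,0,0,0,-0.17,0,1]]'; python3 -m handwheel '[[-0.0365,0,-0.0386,0,0,0,1],[-0.0365,0,-0.0386,0,0,0,1],[-0.0365,0,-0.0386,0,0,0,1],[-0.0365,0,-0.0386,0,0,0,1],[-0.0365,0,-0.0386,0,0,0,1],[-0.0365,0,-0.0386,0,0,0,1],[0,0,0,0,0,0,1],[0,0,0,0,0,0,1]]'; python3 g.py 0.5234 0.0109 0.0953 -42.6
```

```text
time: 13.35
tool_pos: [0.544, -0.3065, 0.1832]
tcp_rot: [-0.767, 1.734, -1.726]
wrist_force: [0.4, -0.2, -0.3]
width: 0.998
time: 14.35
tool_pos: [0.5224, 0.0104, 0.1847]
tcp_rot: [-0.764, 1.733, -1.732]
wrist_force: [-0.6, -0.2, -0.2]
width: 0.998
turn deg [0.1 0.  0.1] rad [0.002 0.001 0.002] n 1.0 | shift after [-0.001   0.0894  0.0004]
turn deg [   0.2 -180.    -0.2] rad [ 4.000e-03 -3.141e+00 -3.000e-03] n 17.0 | shift after [ 0.001   0.0894 -0.0004]
t 14.35 pos [0.5224 0.0104 0.1847] phi -42.6 ydir [-0.003 -0.001 -1.   ] q [-0.03  0.01  1.98 -0.    1.16  0.72] F [-0.6 -0.2 -0.2] w 0.998
```

```bash
python3 -m handwheel '[[0,0.03,0,0,0,0,1],[0,0.03,0,0,0,0,1],[0,0.029,0,0,0,0,1],[0,0,0,0,0,0,1],[0,0,0,0,0,0,1],[0,0,0,0,0,0,1]]'; python3 g.py 0.5234 0.0109 0.0953 -42.6
```

```text
time: 15.1
tool_pos: [0.5247, 0.0101, 0.0989]
tcp_rot: [-0.757, 1.731, -1.734]
wrist_force: [0.2, -0.1, 0.6]
width: 1.0
turn deg [-0.1 -0.1 -0.1] rad [-0.002 -0.001 -0.002] n 1.0 | shift after [ 0.0003  0.0036 -0.0015]
turn deg [  0.2 179.9  -0.2] rad [ 3.00e-03  3.14e+00 -3.00e-03] n 17.0 | shift after [-0.0003  0.0036  0.0015]
t 15.1 pos [0.5247 0.0101 0.0989] phi -42.7 ydir [ 0.003 -0.    -1.   ] q [-0.03  0.1   2.05 -0.    0.98  0.72] F [ 0.2 -0.1  0.6] w 1.0
```

```bash
python3 -m handwheel '[[0,0.0035,-0.001,0,0,0,1],[0,0,0,0,0,0,0.5],[0,0,0,0,0,0,0.4],[0,0,0,0,0,0,0.3],[0,0,0,0,0,0,0.1],[0,0,0,0,0,0,0.1],[0,0,0,0,0,0,0.1]]' 20; python3 g.py 0.5234 0.0109 0.0953 -42.6
```

```text
time: 15.98
tool_pos: [0.5232, 0.011, 0.094]
tcp_rot: [-0.759, 1.731, -1.733]
wrist_force: [2.5, -2.6, -0.1]
width: 0.277
turn deg [-0.1 -0.  -0. ] rad [-0.001 -0.    -0.001] n 1.0 | shift after [-0.     -0.0013  0.0002]
turn deg [ 0.0e+00  1.8e+02 -1.0e-01] rad [ 1.000e-03  3.141e+00 -2.000e-03] n 17.0 | shift after [ 0.     -0.0013 -0.0002]
t 15.975 pos [0.5232 0.011  0.094 ] phi -42.6 ydir [ 0.001 -0.    -1.   ] q [-0.03  0.11  2.06 -0.    0.97  0.72] F [ 2.5 -2.6 -0.1] w 0.277
```

```bash
python3 -m handwheel '[[0,0,0,0,0,0,0.1],[0,0,0.0005,0,0,0,0.1],[0,-0.01,0,0,0,0,0.1],[0,-0.01,0,0,0,0,0.1],[0,0,0,0,0,0,0.1]]' 60; python3 -m handwheel '[[0,-0.02,0,0,0,0,0.1],[0,-0.03,0,0,0,0,0.1],[0,-0.04,0,0,0,0,0.1],[0,0,0,0,0,0,0.1],[0,0,0,0,0,0,0.1]]'; python3 -m handwheel '[[0,0,0,0,0.172,0,0.1],[0,0,0,0,0.172,0,0.1],[0,0,0,0,0.172,0,0.1],[0,0,0,0,0.172,0,0.1],[0,0,0,0,0.172,0,0.1],[0,0,0,0,0.172,0,0.1],[0,0,0,0,0.172,0,0.1],[0,0,0,0,0.172,0,0.1]]';  python3 -m handwheel '[[0,0,0,0,0,0,0.1],[0,0,0,0,0,0,0.1]]'; python3 g.py 0.5038 -0.2824 0.195 -121.4; python3 -c "
from h import *
c=cam('scene');cr=c['image'][130:310,160:400]
cv2.imwrite('pics/g_scene.png',cv2.resize(cr,None,fx=3,fy=3)[:,:,::-1])"
```

```text
time: 16.6
tool_pos: [0.523, 0.0112, 0.1145]
tcp_rot: [-0.76, 1.733, -1.732]
wrist_force: [2.0, -0.7, -0.7]
width: 0.262
time: 17.23
tool_pos: [0.5217, 0.0113, 0.2025]
tcp_rot: [-0.763, 1.735, -1.732]
wrist_force: [0.6, 0.1, -2.2]
width: 0.264
time: 18.23
tool_pos: [0.5209, 0.0112, 0.2009]
tcp_rot: [-0.537, -1.904, 1.907]
wrist_force: [0.2, -0.2, -2.5]
width: 0.262
time: 18.48
tool_pos: [0.522, 0.0111, 0.2024]
tcp_rot: [-0.533, -1.911, 1.912]
wrist_force: [0.2, -0.5, -2.0]
width: 0.265
turn deg [-0.1  0.1  0.1] rad [-0.001  0.002  0.002] n 1.0 | shift after [-0.1374  0.0074  0.26  ]
turn deg [ 2.000e-01 -1.799e+02  1.000e-01] rad [ 4.00e-03 -3.14e+00  2.00e-03] n 17.0 | shift after [ 0.1374  0.0074 -0.26  ]
t 18.475 pos [0.522  0.0111 0.2024] phi -121.3 ydir [-0.003  0.    -1.   ] q [-0.03 -0.    1.96  0.    1.19  2.09] F [ 0.2 -0.5 -2. ] w 0.265
```

View pics/g_scene.png

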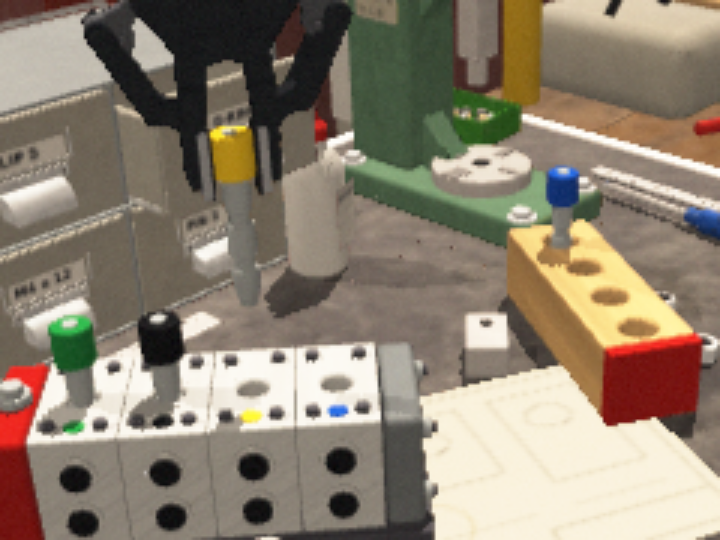

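```bash
python3 -m handwheel '[[-0.0229,0,0.0433,0,0,0,0.1],[-0.0229,0,0.0433,0,0,0,0.1],[-0.0229,0,0.0433,0,0,0,0.1],[-0.0229,0,0.0433,0,0,0,0.1],[-0.0229,0,0.0433,0,0,0,0.1],[-0.0229,0.008,0.0435,0,0,0,0.1],[0,0,0,0,0,0,0.1],[0,0,0,0,0,0,0.1]]'; python3 g.py 0.5038 -0.2824 0.125 -121.4; python3 stem.py
```

```text
time: 19.52
tool_pos: [0.5041, -0.2822, 0.1953]
tcp_rot: [-0.537, -1.912, 1.91]
wrist_force: [-1.2, 0.4, -2.3]
width: 0.262
turn deg [ 0.  -0.1  0.1] rad [ 0.001 -0.001  0.001] n 1.0 | shift after [0.0002 0.0703 0.0003]
turn deg [-1.000e-01  1.799e+02  1.000e-01] rad [-2.00e-03  3.14e+00  1.00e-03] n 17.0 | shift after [-0.0002  0.0703 -0.0003]
t 19.525 pos [ 0.5041 -0.2822  0.1953] phi -121.5 ydir [-0.001  0.001 -1.   ] q [-0.55  0.11  1.86  0.    1.18  1.57] F [-1.2  0.4 -2.3] w 0.262
0.016 50 axis-tcp mm [ 0.7 -3.5]
0.03 49 axis-tcp mm [ 0.2 -2.6]
0.045 56 axis-tcp mm [ 1.1 -3.1]
```

```bash
python3 -m handwheel '[[0,0.035,0,0,0,0,0.1],[0,0.03,0,0,0,0,0.1],[0,0,0,0,0,0,0.1],[0,0.01,0,0,0,0,0.1],[0,0.01,0,0,0,0,0.1],[0,0,0,0,0,0,0.1]]'; python3 -m handwheel '[[0,0.01,0,0,0,0,0.1],[0,0.01,0,0,0,0,0.1],[0,0,0,0,0,0,0.1]]'; python3 g.py 0.5038 -0.2824 0.076 -121.4;  python3 -c "
from h import *
c=cam('scene');cr=c['image'][130:310,260:500]
cv2.imwrite('pics/i_scene.png',cv2.resize(cr,None,fx=3,fy=3)[:,:,::-1])"
```

```text
time: 20.32
tool_pos: [0.5042, -0.2822, 0.1104]
tcp_rot: [-0.537, -1.911, 1.911]
wrist_force: [0.2, -0.2, -2.9]
width: 0.267
time: 20.7
tool_pos: [0.5034, -0.282, 0.0893]
tcp_rot: [-0.535, -1.911, 1.909]
wrist_force: [0.3, 0.1, -1.7]
width: 0.264
turn deg [ 0.  -0.1  0.2] rad [ 0.    -0.001  0.003] n 1.0 | shift after [-0.0006  0.0133  0.0002]
turn deg [ -0.3 179.9   0. ] rad [-0.004  3.14   0.   ] n 17.0 | shift after [ 0.0006  0.0133 -0.0002]
t 20.7 pos [ 0.5034 -0.282   0.0893] phi -121.5 ydir [-0.002  0.002 -1.   ] q [-0.55  0.21  1.95  0.    0.99  1.57] F [ 0.3  0.1 -1.7] w 0.264
```

View pics/i_scene.png

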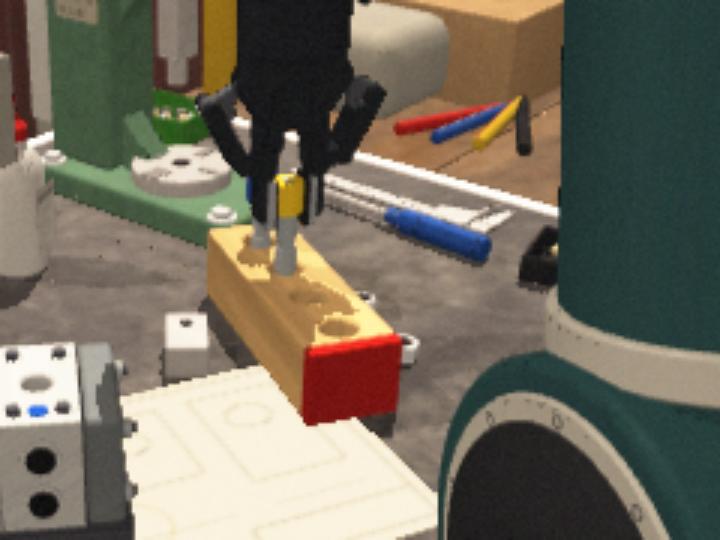

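The yellow spool is entering hole 3 cleanly, and the blue one is still standing behind it.

```bash
python3 -m handwheel '[[0,0.006,0,0,0,0,0.1],[0,0.006,0,0,0,0,0.1],[0,0.001,0,0,0,0,0.1],[0,0,0,0,0,0,0.1]]';python3 -m handwheel '[[0,0.001,0,0,0,0,0.1],[0,0.0005,0,0,0,0,0.1],[0,0,0,0,0,0,0.1]]'
```

```text
time: 21.25
tool_pos: [0.5044, -0.2825, 0.0776]
tcp_rot: [-0.538, -1.911, 1.911]
wrist_force: [-0.1, -0.2, -2.0]
width: 0.268
time: 21.62
tool_pos: [0.5045, -0.2825, 0.0764]
tcp_rot: [-0.538, -1.911, 1.911]
wrist_force: [-0.2, -0.2, -1.8]
width: 0.262
```

```bash
python3 -m handwheel '[[0,0.001,0,0,0,0,0.1],[0,0.0005,0,0,0,0,0.1],[0,0,0,0,0,0,0.1]]'
```

```text
time: 22.0
tool_pos: [0.5052, -0.283, 0.0761]
tcp_rot: [-0.54, -1.911, 1.912]
wrist_force: [-2.2, 0.9, 4.8]
width: 0.262
```

Contact again. I'll release and rise, then go for black.

```bash
python3 -m handwheel '[[0,0,0,0,0,0,0.4],[0,0,0,0,0,0,0.6],[0,0,0,0,0,0,1],[0,0,0,0,0,0,1],[0,-0.05,0,0,0,0,1],[0,-0.06,0,0,0,0,1],[0,0,0,0,0,0,1]]' 20; python3 -m handwheel '[[0,0,0,0,-0.172,0,1],[0,0,0,0,-0.172,0,1],[0,0,0,0,-0.172,0,1],[0,0,0,0,-0.172,0,1],[0,0,0,0,-0.172,0,1],[0,0,0,0,-0.172,0,1],[0,0,0,0,-0.172,0,1],[0,0,0,0,-0.17,0,1]]';python3 -m handwheel '[[0,0,0,0,0,0,1]]'; python3 g.py 0.5556 0.0459 0.186 -42.6;  python3 -c "
from h import *
c=cam('scene');cr=c['image'][130:310,260:500]
cv2.imwrite('pics/j_scene.png',cv2.resize(cr,None,fx=3,fy=3)[:,:,::-1])"
```

```text
time: 22.88
tool_pos: [0.5083, -0.2849, 0.1916]
tcp_rot: [-0.551, -1.912, 1.919]
wrist_force: [0.5, 0.7, -0.4]
width: 0.997
time: 23.88
tool_pos: [0.5038, -0.2821, 0.1834]
tcp_rot: [-0.764, 1.732, -1.729]
wrist_force: [-0.5, -0.4, -0.3]
width: 0.997
time: 24.0
tool_pos: [0.5039, -0.2822, 0.1837]
tcp_rot: [-0.758, 1.737, -1.734]
wrist_force: [-0.0, 0.4, -0.6]
width: 1.001
turn deg [ 0.1 -0.2  0. ] rad [ 0.002 -0.004  0.   ] n 1.0 | shift after [-0.2765 -0.0023 -0.184 ]
turn deg [-0.000e+00  1.798e+02  1.000e-01] rad [-1.000e-03  3.137e+00  3.000e-03] n 17.0 | shift after [ 0.2765 -0.0023  0.184 ]
t 24.0 pos [ 0.5039 -0.2822  0.1837] phi -42.8 ydir [-0.001  0.001 -1.   ] q [-0.55  0.12  1.87 -0.    1.16  0.19] F [-0.   0.4 -0.6] w 1.001
```

View pics/j_scene.png

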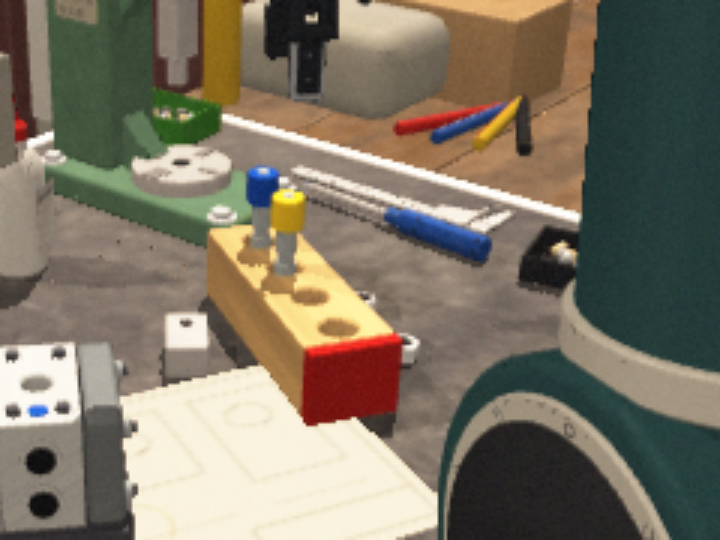

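Blue and yellow both stand in the rack. Black is next.

```bash
python3 -m handwheel '[[-0.0395,0,-0.0263,0,0,0,1],[-0.0395,0,-0.0263,0,0,0,1],[-0.0395,0,-0.0263,0,0,0,1],[-0.0395,0,-0.0263,0,0,0,1],[-0.0395,0,-0.0263,0,0,0,1],[-0.0395,0,-0.0263,0,0,0,1],[-0.0395,0,-0.0262,0,0,0,1],[0,0,0,0,0,0,1]]'; python3 -m handwheel '[[0,0.02,0,0,0,0,1],[0,0.02,0,0,0,0,1],[0,0,0,0,0,0,1],[0,0,0,0,0,0,1]]'; python3 g.py 0.5556 0.0459 0.0950 -42.6
```

```text
time: 25.05
tool_pos: [0.5571, 0.0483, 0.1845]
tcp_rot: [-0.76, 1.734, -1.732]
wrist_force: [0.5, -0.5, -0.7]
width: 1.0
time: 25.55
tool_pos: [0.5568, 0.0444, 0.1444]
tcp_rot: [-0.758, 1.736, -1.735]
wrist_force: [-1.0, -0.1, 1.1]
width: 1.003
turn deg [ 0.  -0.3  0. ] rad [ 0.    -0.004  0.001] n 1.0 | shift after [-0.0003  0.0494 -0.0019]
turn deg [-1.000e-01  1.797e+02  0.000e+00] rad [-1.000e-03  3.137e+00  1.000e-03] n 17.0 | shift after [0.0003 0.0494 0.0019]
t 25.55 pos [0.5568 0.0444 0.1444] phi -42.9 ydir [-0.001 -0.    -1.   ] q [ 0.04  0.12  1.95 -0.    1.08  0.78] F [-1.  -0.1  1.1] w 1.003
```

```bash
python3 -m handwheel '[[0,0.02,-0.0018,0,-0.004,0,1],[0,0.029,0,0,0,0,1],[0,0,0,0,0,0,1],[0,0,0,0,0,0,1],[0,0,0,0,0,0,1]]'; python3 g.py 0.5556 0.0459 0.095 -42.6
```

```text
time: 26.18
tool_pos: [0.5571, 0.0466, 0.0976]
tcp_rot: [-0.758, 1.73, -1.732]
wrist_force: [-0.7, 0.0, 0.5]
width: 1.0
turn deg [-0.1  0.1 -0.1] rad [-0.002  0.001 -0.002] n 1.0 | shift after [ 0.0015  0.0026 -0.0006]
turn deg [  -0.2 -179.9    0.2] rad [-3.00e-03 -3.14e+00  3.00e-03] n 17.0 | shift after [-0.0015  0.0026  0.0006]
t 26.175 pos [0.5571 0.0466 0.0976] phi -42.5 ydir [ 0.003  0.    -1.   ] q [0.04 0.17 1.98 0.   0.99 0.78] F [-0.7  0.   0.5] w 1.0
```

```bash
python3 -m handwheel '[[0,0.001,0,0,0,0,1],[0,0,0,0,0,0,1],[0,0,0,0,0,0,1]]'; python3 g.py 0.5556 0.0459 0.095 -42.6
```

```text
time: 26.55
tool_pos: [0.5557, 0.0467, 0.0949]
tcp_rot: [-0.761, 1.731, -1.731]
wrist_force: [0.4, -0.7, 0.3]
width: 1.002
turn deg [-0.   0.1 -0. ] rad [-0.     0.002 -0.   ] n 1.0 | shift after [ 0.0006 -0.0001  0.0004]
turn deg [  -0.  -179.9    0. ] rad [-0.   -3.14  0.  ] n 17.0 | shift after [-0.0006 -0.0001 -0.0004]
t 26.55 pos [0.5557 0.0467 0.0949] phi -42.5 ydir [ 0. -0. -1.] q [ 0.04  0.17  1.99 -0.    0.99  0.78] F [ 0.4 -0.7  0.3] w 1.002
```

```bash
python3 -m handwheel '[[0.0005,0,0.0004,0,0,0,0.6],[0,0,0,0,0,0,0.5],[0,0,0,0,0,0,0.4],[0,0,0,0,0,0,0.3],[0,0,0,0,0,0,0.1],[0,0,0,0,0,0,0.1],[0,0,0,0,0,0,0.1]]' 20; python3 -m handwheel '[[0,0,0,0,0,0,0.1],[0,0,0,0,0,0,0.1],[0,-0.01,0,0,0,0,0.1],[0,-0.01,0,0,0,0,0.1],[0,0,0,0,0,0,0.1]]' 60
```

```text
time: 27.42
tool_pos: [0.5558, 0.0459, 0.0949]
tcp_rot: [-0.761, 1.731, -1.732]
wrist_force: [-0.1, -0.7, 0.4]
width: 0.276
time: 28.05
tool_pos: [0.556, 0.0463, 0.1161]
tcp_rot: [-0.76, 1.731, -1.731]
wrist_force: [0.6, 1.8, -1.3]
width: 0.266
```

```bash
python3 -m handwheel '[[0,-0.02,0,0,0,0,0.1],[0,-0.03,0,0,0,0,0.1],[0,-0.04,0,0,0,0,0.1],[0,0,0,0,0,0,0.1],[0,0,0,0,0,0,0.1]]'; python3 -m handwheel '[[0,0,0,0,0.172,0,0.1],[0,0,0,0,0.172,0,0.1],[0,0,0,0,0.172,0,0.1],[0,0,0,0,0.172,0,0.1],[0,0,0,0,0.172,0,0.1],[0,0,0,0,0.172,0,0.1],[0,0,0,0,0.172,0,0.1],[0,0,0,0,0.172,0,0.1]]';  python3 -m handwheel '[[0,0,0,0,0,0,0.1],[0,0,0,0,0,0,0.1]]'; python3 g.py 0.463 -0.2575 0.195 -121.4; python3 -c "
from h import *
c=cam('scene');cr=c['image'][130:310,160:400]
cv2.imwrite('pics/k_scene.png',cv2.resize(cr,None,fx=3,fy=3)[:,:,::-1])"
```

```text
time: 28.68
tool_pos: [0.5547, 0.0461, 0.2039]
tcp_rot: [-0.763, 1.733, -1.731]
wrist_force: [-0.4, 1.4, -1.8]
width: 0.266
time: 29.68
tool_pos: [0.5538, 0.046, 0.202]
tcp_rot: [-0.536, -1.906, 1.908]
wrist_force: [0.1, -0.8, -1.3]
width: 0.264
time: 29.92
tool_pos: [0.5548, 0.046, 0.2034]
tcp_rot: [-0.532, -1.913, 1.914]
wrist_force: [0.2, 0.9, -1.2]
width: 0.26
turn deg [-0.1  0.2  0.1] rad [-0.001  0.004  0.002] n 1.0 | shift after [-0.0798  0.0084  0.3069]
turn deg [ 2.000e-01 -1.798e+02  1.000e-01] rad [ 3.000e-03 -3.138e+00  2.000e-03] n 17.0 | shift after [ 0.0798  0.0084 -0.3069]
t 29.925 pos [0.5548 0.046  0.2034] phi -121.2 ydir [-0.002 -0.    -1.   ] q [0.04 0.06 1.89 0.   1.19 2.15] F [ 0.2  0.9 -1.2] w 0.26
```

View pics/k_scene.png

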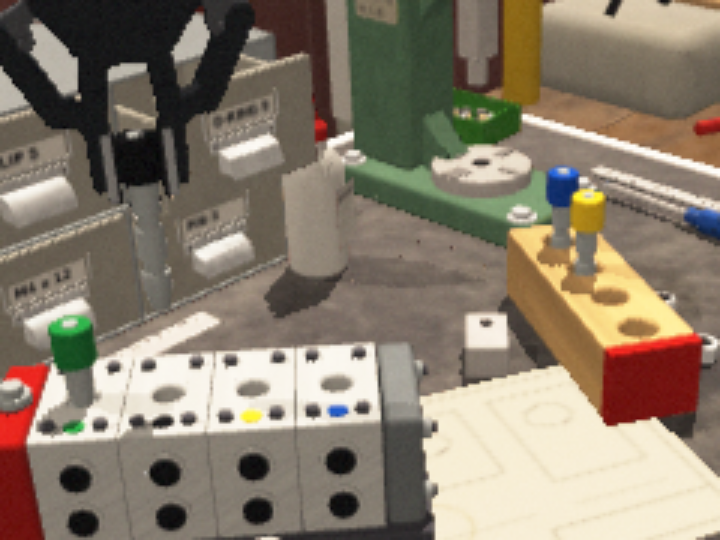

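```bash
python3 -m handwheel '[[-0.0114,0,0.0438,0,0.004,0,0.1],[-0.0114,0,0.0438,0,0,0,0.1],[-0.0114,0,0.0438,0,0,0,0.1],[-0.0114,0,0.0438,0,0,0,0.1],[-0.0114,0,0.0438,0,0,0,0.1],[-0.0114,0.004,0.0438,0,0,0,0.1],[-0.0114,0.004,0.044,0,0,0,0.1],[0,0,0,0,0,0,0.1]]'; python3 -m handwheel '[[0,0,0,0,0,0,0.1],[0,0,0,0,0,0,0.1]]'; python3 g.py 0.463 -0.2575 0.125 -121.4; python3 stem.py
```

```text
time: 30.98
tool_pos: [0.4619, -0.2596, 0.1963]
tcp_rot: [-0.542, -1.907, 1.908]
wrist_force: [-0.5, 0.4, -1.1]
width: 0.263
time: 31.22
tool_pos: [0.4635, -0.2562, 0.1968]
tcp_rot: [-0.539, -1.911, 1.91]
wrist_force: [0.0, -0.6, -1.5]
width: 0.263
turn deg [ 0.  -0.1  0. ] rad [ 0.    -0.001  0.   ] n 1.0 | shift after [-0.0003  0.0718  0.0014]
turn deg [ -0.  179.9   0. ] rad [-0.00e+00  3.14e+00  1.00e-03] n 17.0 | shift after [ 0.0003  0.0718 -0.0014]
t 31.225 pos [ 0.4635 -0.2562  0.1968] phi -121.5 ydir [ 0.  0. -1.] q [-0.55  0.01  1.95  0.    1.18  1.57] F [ 0.  -0.6 -1.5] w 0.263
0.016 51 axis-tcp mm [ 0.4 -2.8]
0.03 51 axis-tcp mm [ 0.7 -2.3]
0.045 64 axis-tcp mm [ 0.7 -2.7]
```

```bash
python3 -m handwheel '[[0,0.035,0.0008,0,0,0,0.1],[0,0.03,0,0,0,0,0.1],[0,0,0,0,0,0,0.1],[0,0.01,0,0,0,0,0.1],[0,0.01,0,0,0,0,0.1],[0,0,0,0,0,0,0.1]]'; python3 -m handwheel '[[0,0.01,0,0,0,0,0.1],[0,0.01,0,0,0,0,0.1],[0,0,0,0,0,0,0.1]]'; python3 g.py 0.463 -0.2575 0.077 -121.4;  python3 -c "
from h import *
c=cam('scene');cr=c['image'][130:310,260:500]
cv2.imwrite('pics/l_scene.png',cv2.resize(cr,None,fx=3,fy=3)[:,:,::-1])"
```

```text
time: 32.02
tool_pos: [0.4624, -0.2576, 0.1114]
tcp_rot: [-0.539, -1.91, 1.909]
wrist_force: [-0.3, -0.9, -2.0]
width: 0.26
time: 32.4
tool_pos: [0.4617, -0.2573, 0.0904]
tcp_rot: [-0.537, -1.91, 1.908]
wrist_force: [0.2, -0.3, -2.1]
width: 0.264
turn deg [ 0.  -0.2  0.2] rad [ 0.    -0.003  0.003] n 1.0 | shift after [-0.0012  0.0134 -0.0006]
turn deg [ -0.2 179.8   0. ] rad [-0.004  3.138  0.   ] n 17.0 | shift after [0.0012 0.0134 0.0006]
t 32.4 pos [ 0.4617 -0.2573  0.0904] phi -121.6 ydir [-0.002  0.001 -1.   ] q [-0.56  0.12  2.05  0.    0.97  1.57] F [ 0.2 -0.3 -2.1] w 0.264
```

View pics/l_scene.png

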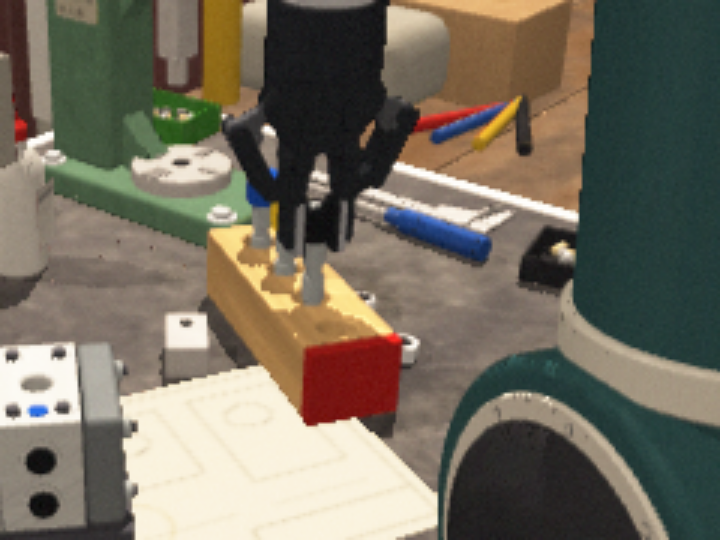

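The black spool is in hole 2. I'll lower it to contact.

```bash
python3 -m handwheel '[[0,0.006,0,0,0,0,0.1],[0,0.006,0,0,0,0,0.1],[0,0.001,0,0,0,0,0.1],[0,0,0,0,0,0,0.1]]';python3 -m handwheel '[[0,0.001,0,0,0,0,0.1],[0,0.001,0,0,0,0,0.1],[0,0,0,0,0,0,0.1]]'
```

```text
time: 32.95
tool_pos: [0.4626, -0.2578, 0.0786]
tcp_rot: [-0.54, -1.91, 1.91]
wrist_force: [0.1, 0.1, -1.8]
width: 0.261
time: 33.33
tool_pos: [0.4629, -0.258, 0.077]
tcp_rot: [-0.541, -1.91, 1.91]
wrist_force: [0.2, -0.8, -0.7]
width: 0.259
```

```bash
python3 -m handwheel '[[0,0.001,0,0,0,0,0.1],[0,0,0,0,0,0,0.1]]'
```

```text
time: 33.58
tool_pos: [0.4634, -0.2583, 0.0769]
tcp_rot: [-0.542, -1.91, 1.911]
wrist_force: [-1.7, 0.3, 5.3]
width: 0.264
```

```bash
python3 -m handwheel '[[0,0,0,0,0,0,0.4],[0,0,0,0,0,0,0.6],[0,0,0,0,0,0,1],[0,0,0,0,0,0,1],[0,-0.05,0,0,0,0,1],[0,-0.06,0,0,0,0,1],[0,0,0,0,0,0,1]]' 20; python3 -m handwheel '[[0,0,0,0,-0.172,0,1],[0,0,0,0,-0.172,0,1],[0,0,0,0,-0.172,0,1],[0,0,0,0,-0.172,0,1],[0,0,0,0,-0.172,0,1],[0,0,0,0,-0.172,0,1],[0,0,0,0,-0.172,0,1],[0,0,0,0,-0.17,0,1]]';python3 -m handwheel '[[0,0,0,0,0,0,1]]'; python3 g.py 0.588 0.0811 0.186 -42.6;  python3 -c "
from h import *
c=cam('scene');cr=c['image'][130:310,260:500]
cv2.imwrite('pics/m_scene.png',cv2.resize(cr,None,fx=3,fy=3)[:,:,::-1])"
```

```text
time: 34.45
tool_pos: [0.4665, -0.2602, 0.1922]
tcp_rot: [-0.553, -1.911, 1.917]
wrist_force: [0.0, -0.8, 0.5]
width: 1.0
time: 35.45
tool_pos: [0.4621, -0.2575, 0.1845]
tcp_rot: [-0.762, 1.733, -1.73]
wrist_force: [-0.6, -0.2, -0.2]
width: 0.999
time: 35.58
tool_pos: [0.4621, -0.2576, 0.1847]
tcp_rot: [-0.757, 1.738, -1.736]
wrist_force: [-0.3, 0.2, 0.1]
width: 0.999
turn deg [ 0.1 -0.4  0. ] rad [ 0.002 -0.006  0.   ] n 1.0 | shift after [-0.3345 -0.0013 -0.1366]
turn deg [-0.000e+00  1.796e+02  1.000e-01] rad [-0.000e+00  3.135e+00  3.000e-03] n 17.0 | shift after [ 0.3345 -0.0013  0.1366]
t 35.575 pos [ 0.4621 -0.2576  0.1847] phi -43.0 ydir [-0.001  0.001 -1.   ] q [-0.56  0.02  1.97  0.    1.15  0.19] F [-0.3  0.2  0.1] w 0.999
```

View pics/m_scene.png

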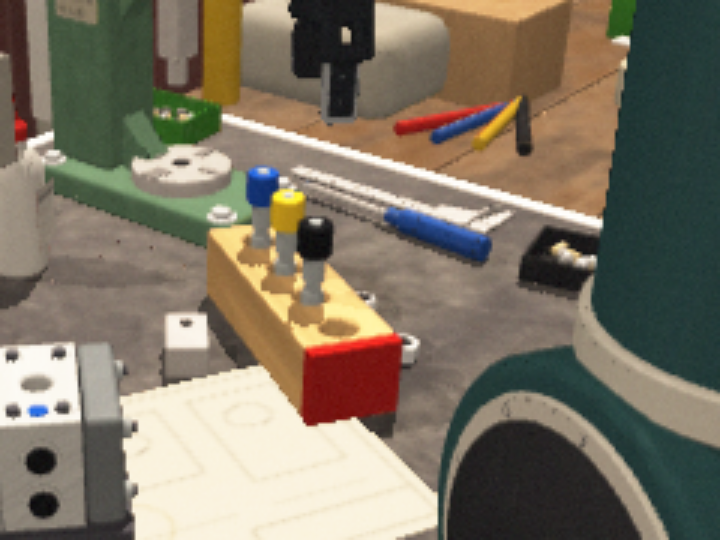

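Three are in and standing. Green is next.

```bash
python3 -m handwheel '[[0,0,0,0,-0.006,0,1],[-0.0478,0,-0.0195,0,0,0,1],[-0.0478,0,-0.0195,0,0,0,1],[-0.0478,0,-0.0195,0,0,0,1],[-0.0478,0,-0.0195,0,0,0,1],[-0.0478,0,-0.0195,0,0,0,1],[-0.0478,0,-0.0195,0,0,0,1],[-0.0478,0,-0.0196,0,0,0,1]]'; python3 -m handwheel '[[0,0,0,0,0,0,1],[0,0,0,0,0,0,1],[0,0.02,0,0,0,0,1],[0,0.02,0,0,0,0,1],[0,0,0,0,0,0,1],[0,0,0,0,0,0,1]]'; python3 g.py 0.588 0.0811 0.0950 -42.6
```

```text
time: 36.62
tool_pos: [0.5886, 0.0827, 0.1858]
tcp_rot: [-0.76, 1.732, -1.732]
wrist_force: [0.4, -0.7, -0.2]
width: 1.002
time: 37.38
tool_pos: [0.5878, 0.0806, 0.1452]
tcp_rot: [-0.762, 1.732, -1.732]
wrist_force: [0.6, -0.8, 0.5]
width: 0.999
turn deg [0. 0. 0.] rad [0.001 0.001 0.001] n 1.0 | shift after [-0.0005  0.0502 -0.0002]
turn deg [ 1.0e-01 -1.8e+02 -1.0e-01] rad [ 1.000e-03 -3.141e+00 -1.000e-03] n 17.0 | shift after [0.0005 0.0502 0.0002]
t 37.375 pos [0.5878 0.0806 0.1452] phi -42.6 ydir [-0.001 -0.    -1.   ] q [ 0.09  0.18  1.87 -0.    1.09  0.84] F [ 0.6 -0.8  0.5] w 0.999
```

```bash
python3 -m handwheel '[[0,0.02,0,0,0,0,1],[0,0.03,0,0,0,0,1],[0,0,0,0,0,0,1],[0,0,0,0,0,0,1],[0,0,0,0,0,0,1],[0,0,0,0,0,0,1]]'; python3 g.py 0.588 0.0811 0.095 -42.6
```

```text
time: 38.12
tool_pos: [0.589, 0.0812, 0.097]
tcp_rot: [-0.759, 1.73, -1.731]
wrist_force: [0.3, 0.2, -0.6]
width: 1.0
turn deg [-0.1  0.1 -0.1] rad [-0.001  0.002 -0.002] n 1.0 | shift after [ 0.0007  0.002  -0.0007]
turn deg [-1.000e-01 -1.799e+02  1.000e-01] rad [-3.00e-03 -3.14e+00  2.00e-03] n 17.0 | shift after [-0.0007  0.002   0.0007]
t 38.125 pos [0.589  0.0812 0.097 ] phi -42.5 ydir [ 0.002  0.    -1.   ] q [0.1  0.23 1.91 0.   1.   0.84] F [ 0.3  0.2 -0.6] w 1.0
```

```bash
python3 -m handwheel '[[0,0.001,0,0,0,0,0.6],[0,0,0,0,0,0,0.5],[0,0,0,0,0,0,0.4],[0,0,0,0,0,0,0.3],[0,0,0,0,0,0,0.1],[0,0,0,0,0,0,0.1],[0,0,0,0,0,0,0.1]]' 20; python3 -m handwheel '[[0,0,0,0,0,0,0.1],[0,0,0,0,0,0,0.1],[0,-0.01,0,0,0,0,0.1],[0,-0.01,0,0,0,0,0.1],[0,0,0,0,0,0,0.1]]' 60
```

```text
time: 39.0
tool_pos: [0.5883, 0.0809, 0.0949]
tcp_rot: [-0.761, 1.731, -1.732]
wrist_force: [1.5, -0.2, 0.6]
width: 0.273
time: 39.62
tool_pos: [0.5884, 0.0815, 0.1161]
tcp_rot: [-0.76, 1.731, -1.731]
wrist_force: [-0.7, -0.3, -1.5]
width: 0.267
```

```bash
python3 -m handwheel '[[0,-0.02,0,0,0,0,0.1],[0,-0.03,0,0,0,0,0.1],[0,-0.04,0,0,0,0,0.1],[0,0,0,0,0,0,0.1],[0,0,0,0,0,0,0.1]]'; python3 -m handwheel '[[0,0,0,0,0.172,0,0.1],[0,0,0,0,0.172,0,0.1],[0,0,0,0,0.172,0,0.1],[0,0,0,0,0.172,0,0.1],[0,0,0,0,0.172,0,0.1],[0,0,0,0,0.172,0,0.1],[0,0,0,0,0.172,0,0.1],[0,0,0,0,0.172,0,0.1]]';  python3 -m handwheel '[[0,0,0,0,0,0,0.1],[0,0,0,0,0,0,0.1]]'; python3 g.py 0.4222 -0.2325 0.195 -121.4; python3 -c "
from h import *
c=cam('scene');cr=c['image'][110:310,80:400]
cv2.imwrite('pics/n_scene.png',cv2.resize(cr,None,fx=2.4,fy=2.4)[:,:,::-1])"
```

```text
time: 40.25
tool_pos: [0.5874, 0.0812, 0.2048]
tcp_rot: [-0.762, 1.732, -1.731]
wrist_force: [-0.0, 0.0, -2.2]
width: 0.262
time: 41.25
tool_pos: [0.5863, 0.081, 0.2022]
tcp_rot: [-0.536, -1.905, 1.909]
wrist_force: [-0.1, 0.3, -1.7]
width: 0.264
time: 41.5
tool_pos: [0.5872, 0.0811, 0.2036]
tcp_rot: [-0.532, -1.912, 1.914]
wrist_force: [-0.2, 0.5, -1.7]
width: 0.263
turn deg [-0.1  0.2  0.1] rad [-0.001  0.004  0.002] n 1.0 | shift after [-0.0225  0.0086  0.3536]
turn deg [ 2.000e-01 -1.798e+02  1.000e-01] rad [ 3.000e-03 -3.138e+00  2.000e-03] n 17.0 | shift after [ 0.0225  0.0086 -0.3536]
t 41.5 pos [0.5872 0.0811 0.2036] phi -121.2 ydir [-0.002 -0.    -1.   ] q [0.1  0.13 1.81 0.   1.2  2.21] F [-0.2  0.5 -1.7] w 0.263
```

View pics/n_scene.png

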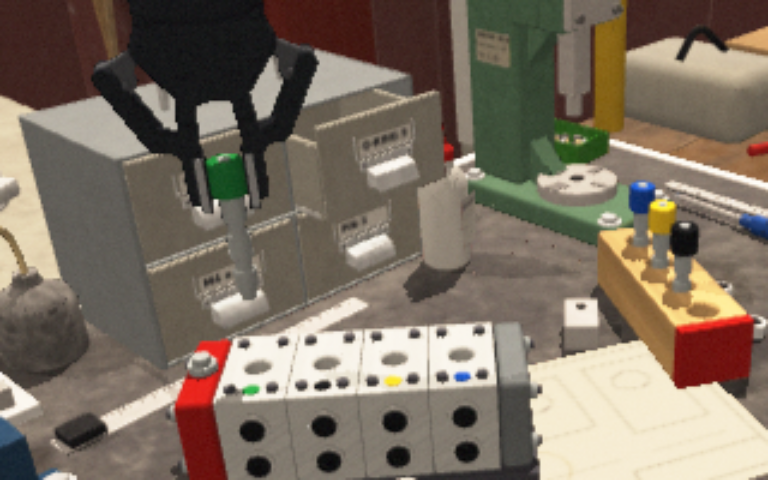

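```bash
python3 -m handwheel '[[-0.0032,0,0.0505,0,0.004,0,0.1],[-0.0032,0,0.0505,0,0,0,0.1],[-0.0032,0,0.0505,0,0,0,0.1],[-0.0032,0,0.0505,0,0,0,0.1],[-0.0032,0,0.0505,0,0,0,0.1],[-0.0032,0.004,0.0505,0,0,0,0.1],[-0.0032,0.004,0.0505,0,0,0,0.1],[0,0,0,0,0,0,0.1]]'; python3 -m handwheel '[[0,0,0,0,0,0,0.1],[0,0,0,0,0,0,0.1],[0,0,0,0,0,0,0.1]]'; python3 g.py 0.4222 -0.2325 0.125 -121.4; python3 stem.py
```

```text
time: 42.55
tool_pos: [0.4204, -0.2343, 0.1965]
tcp_rot: [-0.542, -1.907, 1.908]
wrist_force: [0.0, 0.6, -1.6]
width: 0.265
time: 42.92
tool_pos: [0.4229, -0.231, 0.1969]
tcp_rot: [-0.538, -1.911, 1.911]
wrist_force: [-0.1, 1.0, -1.8]
width: 0.263
turn deg [ 0.  -0.1 -0. ] rad [ 0.    -0.001 -0.   ] n 1.0 | shift after [-0.0002  0.0719  0.0016]
turn deg [  0.  179.9   0. ] rad [0.    3.141 0.   ] n 17.0 | shift after [ 0.0002  0.0719 -0.0016]
t 42.925 pos [ 0.4229 -0.231   0.1969] phi -121.5 ydir [ 0.  0. -1.] q [-0.55 -0.08  2.04  0.    1.18  1.57] F [-0.1  1.  -1.8] w 0.263
0.016 61 axis-tcp mm [ 1.  -3.2]
0.03 56 axis-tcp mm [ 0.9 -2.3]
0.045 65 axis-tcp mm [ 1.4 -3.2]
```

```bash
python3 -m handwheel '[[0,0.035,0.001,0,0,0,0.1],[0,0.03,0,0,0,0,0.1],[0,0,0,0,0,0,0.1],[0,0.01,0,0,0,0,0.1],[0,0.01,0,0,0,0,0.1],[0,0,0,0,0,0,0.1]]'; python3 -m handwheel '[[0,0.01,0,0,0,0,0.1],[0,0.01,0,0,0,0,0.1],[0,0,0,0,0,0,0.1]]'; python3 g.py 0.4222 -0.2325 0.077 -121.4;  python3 -c "
from h import *
c=cam('scene');cr=c['image'][130:310,260:500]
cv2.imwrite('pics/o_scene.png',cv2.resize(cr,None,fx=3,fy=3)[:,:,::-1])"
```

```text
time: 43.72
tool_pos: [0.4214, -0.2325, 0.1114]
tcp_rot: [-0.539, -1.91, 1.909]
wrist_force: [-0.4, 0.2, -2.1]
width: 0.264
time: 44.1
tool_pos: [0.4207, -0.2322, 0.0905]
tcp_rot: [-0.537, -1.91, 1.908]
wrist_force: [-0.2, 0.3, -2.2]
width: 0.266
turn deg [ 0.  -0.2  0.2] rad [ 0.    -0.003  0.003] n 1.0 | shift after [-0.0014  0.0135 -0.0005]
turn deg [ -0.2 179.8   0. ] rad [-0.004  3.138  0.   ] n 17.0 | shift after [0.0014 0.0135 0.0005]
t 44.1 pos [ 0.4207 -0.2322  0.0905] phi -121.6 ydir [-0.002  0.001 -1.   ] q [-0.56  0.03  2.15  0.    0.96  1.57] F [-0.2  0.3 -2.2] w 0.266
```

View pics/o_scene.png

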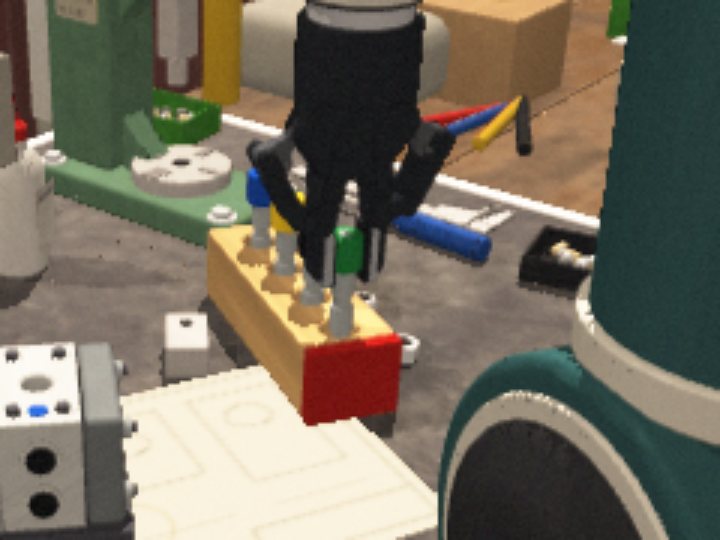

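```bash
python3 -m handwheel '[[0,0.006,0,0,0,0,0.1],[0,0.006,0,0,0,0,0.1],[0,0.001,0,0,0,0,0.1],[0,0,0,0,0,0,0.1]]';python3 -m handwheel '[[0,0.001,0,0,0,0,0.1],[0,0.001,0,0,0,0,0.1],[0,0,0,0,0,0,0.1]]'
```

```text
time: 44.65
tool_pos: [0.4217, -0.2327, 0.0787]
tcp_rot: [-0.54, -1.91, 1.91]
wrist_force: [-0.1, -0.1, -1.1]
width: 0.264
time: 45.02
tool_pos: [0.4219, -0.2329, 0.077]
tcp_rot: [-0.541, -1.91, 1.91]
wrist_force: [-0.7, 0.6, 0.0]
width: 0.263
```

```bash
python3 -m handwheel '[[0,0.001,0,0,0,0,0.1],[0,0,0,0,0,0,0.1]]'; python3 -m handwheel '[[0,0,0,0,0,0,0.4],[0,0,0,0,0,0,0.6],[0,0,0,0,0,0,1],[0,0,0,0,0,0,1],[0,-0.05,0,0,0,0,1],[0,-0.06,0,0,0,0,1],[0,-0.05,0,0,0,0,1],[0,0,0,0,0,0,1]]' 20;python3 -m handwheel '[[-0.03,0,-0.05,0,0,0,1],[-0.03,0,-0.05,0,0,0,1],[-0.03,0,-0.05,0,0,0,1],[-0.03,0,-0.05,0,0,0,1],[-0.03,0,-0.05,0,0,0,1],[0,0,0,0,0,0,1],[0,0,0,0,0,0,1]]'
python3 - <<'E'
from h import *
for n in("scene","top"):
    c=cam(n);P=pts(c);cr=c["image"][130:310,260:500] if n=="scene" else c["image"][150:310,310:470]
    cv2.imwrite(f"pics/p_{n}.png",cv2.resize(cr,None,fx=3,fy=3)[:,:,::-1])
    for h in((.4222,-.2325),(.463,-.2575),(.504,-.2825),(.5447,-.3073)):
        m=(np.hypot(P[...,0]-h[0],P[...,1]-h[1])<.02)&(P[...,2]>.1)&(P[...,2]<.14);
        print(n,h,m.sum(),(P[m].mean(0).round(4),np.percentile(P[m][:,2],90).round(4)) if m.any() else 0,np.median(c["image"][m],0) if m.any() else 0)
E
```

```text
time: 45.28
tool_pos: [0.4224, -0.2332, 0.0769]
tcp_rot: [-0.542, -1.91, 1.911]
wrist_force: [-1.1, 0.4, 4.4]
width: 0.262
time: 46.28
tool_pos: [0.4247, -0.2346, 0.2414]
tcp_rot: [-0.551, -1.911, 1.916]
wrist_force: [-0.0, -1.0, -1.4]
width: 1.0
time: 47.15
tool_pos: [0.6794, -0.0982, 0.2337]
tcp_rot: [-0.536, -1.908, 1.91]
wrist_force: [0.6, -0.3, -0.0]
width: 0.998
scene (0.4222, -0.2325) 111 (array([ 0.4192, -0.2308,  0.1085]), np.float64(0.1124)) [33. 96. 45.]
scene (0.463, -0.2575) 105 (array([ 0.4599, -0.256 ,  0.1082]), np.float64(0.1125)) [27. 25. 25.]
scene (0.504, -0.2825) 98 (array([ 0.5013, -0.2808,  0.1081]), np.float64(0.1123)) [191. 151.  37.]
scene (0.5447, -0.3073) 86 (array([ 0.5419, -0.305 ,  0.1081]), np.float64(0.1125)) [ 33.   70.5 121. ]
top (0.4222, -0.2325) 173 (array([ 0.4207, -0.2329,  0.1103]), np.float64(0.1125)) [ 69. 159.  77.]
top (0.463, -0.2575) 174 (array([ 0.4613, -0.2575,  0.1101]), np.float64(0.1124)) [73.5 66.5 55. ]
top (0.504, -0.2825) 176 (array([ 0.5025, -0.2819,  0.1098]), np.float64(0.1124)) [241.5 231.   21.5]
top (0.5447, -0.3073) 172 (array([ 0.5428, -0.3062,  0.11  ]), np.float64(0.1128)) [ 76.5 120.  210. ]
```

View pics/p_scene.png

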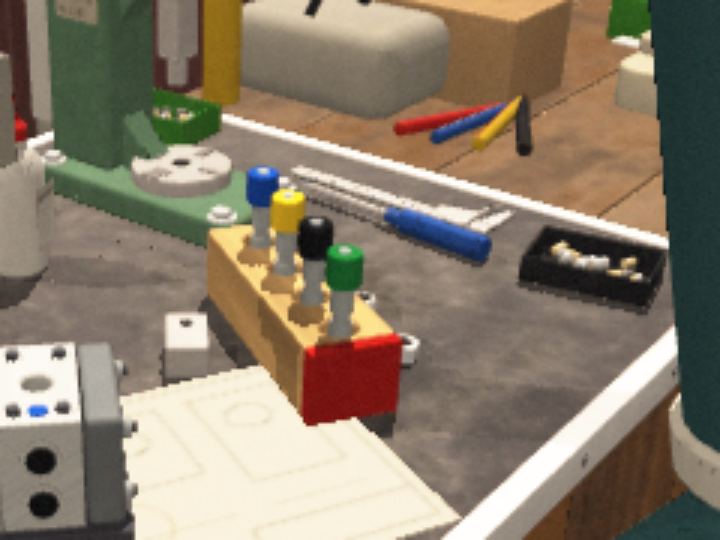

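View pics/p_top.png

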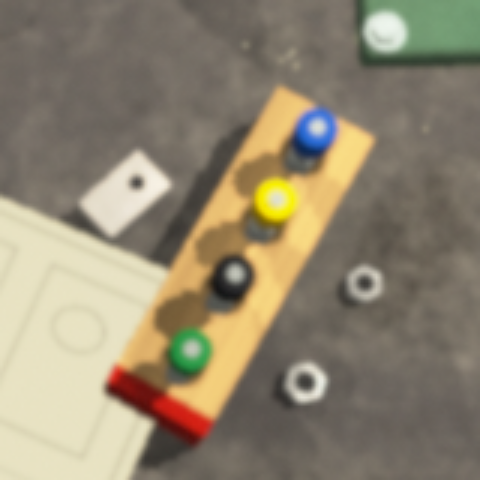

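All four stand home, with cap tops at about 0.110 m. The arm has ended up near the cabinet, so I'll back it off into free space before handing in.

```bash
python3 -m handwheel '[[0.043,0,0.026,0,0,0,1],[0.043,0,0.026,0,0,0,1],[0.03,0,0.02,0,0,0,1],[0,0,0,0,0,0,1],[0,0,0,0,0,0,1],[0,0,0,0,0,0,1],[0,0,0,0,0,0,1]]'; python3 -c "
from h import *
c=cam('scene');cv2.imwrite('pics/q_scene.png',c['image'][:,:,::-1]);s=bot.read_state();print(s['wrist_force'],s['joint_vel'].round(3))"
```

```text
time: 48.12
tool_pos: [0.5446, -0.099, 0.2357]
tcp_rot: [-0.54, -1.91, 1.91]
wrist_force: [0.3, 0.1, 0.3]
width: 0.999
[-0.5702584   0.04884081 -0.74908686] [ 0.    -0.001  0.003 -0.001  0.001 -0.001]
```

View pics/q_scene.png

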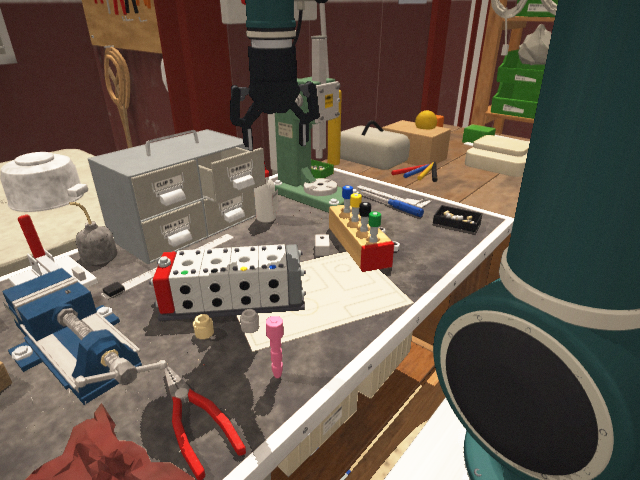

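The bank is empty, all four spools stand in the rack, the pink look-alike at (275,345) is untouched and the arm is clear of everything.

```bash
python3 -c "
from workcell import workorder
print(workorder.finish_job())"
```

```text
the job is handed in; nothing more can be done
None
```

All four spools are drawn and stand in the rack in bank order, and the job was handed in at about 48 s. From the red end they run green, black, yellow, blue.

- **Fit:** As each spool was set down I felt its foot touch at about 5 N. In both cameras the cap tops read 0.110–0.1125 m, against 0.110 m for fully home. All four stand in their own holes.
- **Forces and surroundings:** The wrist forces I read between moves stayed around 5 N or less. Nothing fell, the pink look-alike was not touched, and the arm was at rest and clear of everything at hand-in.
- **Disagreement:** The two cameras differed by 2–4 mm along the scene camera's line of sight when locating caps and stems. I worked from the top view, and it made no difference to the grasps or the fits.

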